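Pin a plate pack and lock it in its fixture

TASK

Make up the plate pack for measuring: swing the red keeper bar wide open, then lay all the brass plates that are on the bench flat on top of one another in the nest of the fixture, and push both steel pins from the grey stand down through the plates' aligned holes into the base, until their heads sit on the top plate. Last, swing the keeper bar shut over the pin heads until it clicks home, and leave the ring gauge, the loupe and the eraser alone.

Things in the scene. Friction and masses are not known exactly. Their poses are not given: they have to be found in the camera images.
- plate_1_c (a point): centre (half-way up) of a brass plate of the pack, 30 x 84 x 6 mm (x, y, z), loose, lying flat on the bench at the start; y runs along its length, z up. Two 14 mm through holes lie on its length axis, 28 mm to either side of the centre, so it fits either way round. Some starts have only three plates (an absent one reads None).
- plate_2_c (a point): centre (half-way up) of a brass plate of the pack, 30 x 84 x 6 mm (x, y, z), loose, lying flat on the bench at the start; y runs along its length, z up. Two 14 mm through holes lie on its length axis, 28 mm to either side of the centre, so it fits either way round. Some starts have only three plates (an absent one reads None).
- plate_3_c (a point): centre (half-way up) of a brass plate of the pack, 30 x 84 x 6 mm (x, y, z), loose, lying flat on the bench at the start; y runs along its length, z up. Two 14 mm through holes lie on its length axis, 28 mm to either side of the centre, so it fits either way round. Some starts have only three plates (an absent one reads None).
- plate_4_c (a point): centre (half-way up) of a brass plate of the pack, 30 x 84 x 6 mm (x, y, z), loose, lying flat on the bench at the start; y runs along its length, z up. Two 14 mm through holes lie on its length axis, 28 mm to either side of the centre, so it fits either way round. Some starts have only three plates (an absent one reads None).
- pin_a_head (a point): centre of the round steel head (20 mm across, 32 mm high) of a stack pin, axis along z. Below the head is a 9 mm shaft, 42 mm long, with a 6 mm tapered nose: the shaft's tip lies 58 mm below this point, the underside of the head 16 mm below it. At the start the pin stands upright in the grey pin stand, head resting on its top. The two pins are alike and either fits either hole.
- pin_b_head (a point): centre of the round steel head (20 mm across, 32 mm high) of a stack pin, axis along z. Below the head is a 9 mm shaft, 42 mm long, with a 6 mm tapered nose: the shaft's tip lies 58 mm below this point, the underside of the head 16 mm below it. At the start the pin stands upright in the grey pin stand, head resting on its top. The two pins are alike and either fits either hole.
- pin_stand: fixed grey plastic block 40 x 90 x 46 mm (x, y, z) with two holes 50 mm apart along y that hold the pins; origin at the centre of its underside. (Beyond and to the left of the work stands the measuring machine, its base and stage solid up to 0.24 m above the bench, its near corner at about x = 0.48, y = -0.02 m.)
- nest (a point): centre of the nest floor of the fixed fixture, 30 mm above the bench; plates lie with their length along its y, z up. Six stops leave 1.8 mm round a plate, lean outward at the top as a lead-in and end 31 mm above the floor: end stops at y = +-47 mm, side stops at x = +-20 mm, y = +-29 to +-39 mm. The middle of the long sides (y within +-25 mm) is open for fingers.
- hole_left (a point): mouth of the fixture's 14 mm through hole at y = +28 mm of the nest, at the height of the nest floor; 30 mm deep.
- hole_right (a point): the same at y = -28 mm of the nest.
- keeper (a joint): angle (rad) of the red keeper bar, swinging level about an upright axis: 0 is shut (bar along the nest's +y over both holes, against its stop, held by a sprung ball it snaps over in the last 0.12 rad, about 3 N at the knob). It grows as the bar opens clockwise seen from above, towards the nest's +x, to its open stop at 1.65. Starts at 0.3 to 0.9; turns stiffly and stays where it is left.
- keeper_hinge (a point): point on the keeper's hinge axis, 65 mm above the nest floor, half-way up the bar, which is 16 mm wide, 130 mm long and 10 mm thick. Four plates with pins fully home pass 4 mm below the shut bar, three plates 10 mm.
- keeper_knob (a point): centre of the black upright knob on the keeper bar (16 mm across, 24 mm high, standing on the bar), 112 mm from the hinge axis, 82 mm above the nest floor; moves with the bar.
- ring_gauge: steel ring gauge, 58 x 58 x 18 mm, loose, a bystander to be left alone; origin at the centre of its underside.
- loupe: black loupe, 41 x 41 x 31 mm, loose, a bystander to be left alone; origin at the centre of its underside.
- eraser: blue and white eraser, 21 x 46 x 12 mm, loose, a bystander to be left alone; origin at the centre of its underside.
- fixture: dark steel pinning fixture fixed to the bench, base 60 x 144 x 30 mm (x, y, z), origin at the centre of its underside, axes as the nest's. The keeper's hinge post (18 mm across, to 90 mm above the bench) stands at y = -62 mm; the blue detent post (38 x 18 mm, its stop lug to 101 mm above the bench) at y = +58 mm.
- pin_a: the same pin as pin_a_head: origin at the tip of its shaft, z up along the pin.
- pin_b: the same pin as pin_b_head: origin at the tip of its shaft, z up along the pin.
Not all that is in view belongs to the job. What is shaped like the pin_a but black or brown is not meant.

How it is judged (in metres and radians):
On the way, in this order (a step that is already met when the one before it is completed fails the run):
1. the keeper bar is wide open (past 1.3 rad) (value of joint keeper above 1.3 rad), for 0.2 s.
2. all plates lie stacked flat in the nest (horizontal distance between each of plate_1_c, plate_2_c, plate_3_c, plate_4_c and nest below 0.004 m and angle between the y axis of each of plate_1_c, plate_2_c, plate_3_c, plate_4_c and the y axis of nest, either way round below 0.07 rad and angle between each of plate_1_c, plate_2_c, plate_3_c, plate_4_c's own z axis and vertical below 0.06 rad and z of each of plate_1_c, plate_2_c, plate_3_c, plate_4_c in the frame of nest below 0.0235 m), for 0.2 s.
3. both pins are through the stack and down on the top plate (all of step 2 and (((horizontal distance between pin_a_head and hole_left below 0.006 m and angle between pin_a_head's own z axis and vertical below 0.15 rad and z of pin_a_head in the frame of nest below 0.0435 m and (z of pin_a_head in the frame of plate_1_c below 0.0225 m or z of pin_a_head in the frame of plate_2_c below 0.0225 m or z of pin_a_head in the frame of plate_3_c below 0.0225 m or z of pin_a_head in the frame of plate_4_c below 0.0225 m)) and (horizontal distance between pin_b_head and hole_right below 0.006 m and angle between pin_b_head's own z axis and vertical below 0.15 rad and z of pin_b_head in the frame of nest below 0.0435 m and (z of pin_b_head in the frame of plate_1_c below 0.0225 m or z of pin_b_head in the frame of plate_2_c below 0.0225 m or z of pin_b_head in the frame of plate_3_c below 0.0225 m or z of pin_b_head in the frame of plate_4_c below 0.0225 m))) or ((horizontal distance between pin_a_head and hole_right below 0.006 m and angle between pin_a_head's own z axis and vertical below 0.15 rad and z of pin_a_head in the frame of nest below 0.0435 m and (z of pin_a_head in the frame of plate_1_c below 0.0225 m or z of pin_a_head in the frame of plate_2_c below 0.0225 m or z of pin_a_head in the frame of plate_3_c below 0.0225 m or z of pin_a_head in the frame of plate_4_c below 0.0225 m)) and (horizontal distance between pin_b_head and hole_left below 0.006 m and angle between pin_b_head's own z axis and vertical below 0.15 rad and z of pin_b_head in the frame of nest below 0.0435 m and (z of pin_b_head in the frame of plate_1_c below 0.0225 m or z of pin_b_head in the frame of plate_2_c below 0.0225 m or z of pin_b_head in the frame of plate_3_c below 0.0225 m or z of pin_b_head in the frame of plate_4_c below 0.0225 m))))), for 0.2 s.
4. the keeper bar is shut in its detent (all of step 3 and value of joint keeper below 0.05 rad), for 0.2 s.
At the end, for the whole second after the job is handed in: All plates flat in the nest (within 4 mm and 4 degrees), one pin in each hole (head within 6 mm of its axis, within 8 degrees of upright) with its head within 3 mm of the top plate, the keeper within 0.05 rad of shut, all at rest (all of step 4 and linear speed of each of pin_a, pin_b below 0.02 m/s); the robot touches nothing.
It fails at once if a bystander (ring gauge, loupe, eraser) is moved by more than 4 cm (distance of any of ring_gauge, loupe, eraser from where it was at the start of the episode above 0.04 m).
Of plate_1, plate_2, plate_3, plate_4 only 3 to 4 are there at a start; the rules pass over those that are not, and their reading is None.
At some moment in a run one of plate_1, plate_2, plate_3, plate_4 may be knocked a few centimetres aside while the robot is not near it.
It also fails if it takes over 210 s, if anything falls off the work surface, if the arm or the gripper's body presses on something with over 40 N, if the wrist force passes 120 N, or if a joint passes its speed limit or range.

ROBOT

A 6-joint arm with a two-finger parallel gripper is mounted at the origin on a cart in front of the work surface, level with it; the furniture and walls round the work are solid. World frame = base frame: x ahead of the robot, y to its left, z up, the work surface at z = 0. Lengths are in mm, angles in rad, forces in N, time in s.
With the tool pointing down it reaches from about 275 to 1000 mm from the base axis. Payload 8.4 kg.
Tool frame: the origin (TCP) lies between the finger pads; the fingertips stand 8 mm ahead of it and the grasp point (between the pads) lies 11 mm behind it (tcp_to_tips is the distance from the TCP to the fingertips, in mm); z points along the fingers, y is the line along which they close (so a half turn about z gives the same grasp; the last joint's range is limited). The gripper opens to 85 mm and grips with 20 to 120 N. Pads are 22 mm wide; open, the fingers measure 114 mm over their backs; the gripper's body (76 mm by 85 mm) begins 54 mm behind the grasp point. The pads swing forward as they close: fully open they stand 13 mm farther back than shut.
Start: joints at [1.204, 0.353, 1.633, -0, 1.155, -0.002], TCP at [222.975, 583.875, 239.281] pointing down, gripper open.
Joint ranges: [-2.63, 2.63], [-0.92, 2.1], [0.06, 2.66], [-1.3, 4.44], [0, 2.69], [-3.02, 3.02]. Speed limits (rad/s): [2.22, 2.22, 2.79, 3.14, 3.14, 3.14].

INTERFACE

Orientations are given as [roll, pitch, yaw] about the fixed x, y, z axes, in that order (R = Rz(yaw) Ry(pitch) Rx(roll)).
In Python, from rig import * gives the robot as it stands.
- The arm moves only by the tool step_arm, never from a script. Its argument "motion" is a list of rows, each an object with "claw": the finger opening in mm, from 0 to 85.4; "delta_pos": the shift along the tool's x, y, z in mm, a list of three; "turn": the turn about the tool's z in rad. In form: [{"claw": claw, "delta_pos": [dx, dy, dz], "turn": turn}, ...]. A call has 1 to 8 rows; each row shifts and turns the commanded pose from where the row before left it, along the tool's axes as they then stand; what a row does not reach is not made up. A row lasts 1/12 s, in which the tool goes at most 41.7 mm and 7.16 degrees, less where a joint would pass 70% of its speed; a pose out of reach is approached as far as the arm can. A call is refused whole if a number of a shift passes 41.7 or a number of a turn 0.125, either way. A call with a gripper value outside its range is refused whole. The fingers move at their own pace and stop on an object; "force" is the grip in N (left out, the last holds). Time passes only in rows, so rows that do not move let the fingers close. It gives the time, the measured TCP pose, the force, the opening and the grip force at its end, in the units of the state.
- sense(): the state, without advancing time (a new reading comes with each control period).
- grab_frame(name): name is "scene" or "top" or "wrist"; returns a dict with "img" (384x512x3 uint8, red, green, blue), "vertical_fov" (degrees; the focal length in pixels is half the picture's height over the tangent of half this angle, whatever the lens; pixels are square), "cx", "cy" (the principal point, pixels), "R" (3x3) and "t" (3): a world point X has camera coordinates R X + t. Camera axes: x right, y down, z forward; pixel columns grow to the right and rows downward; lengths in mm; the calibration is good to about 2 mm. A picture is of the moment at which its call begins. There is no depth.
- sign_off(): hands the job in; it is judged then, once.
The state is a dict: "clock": time; "qpos": joint angles; "qvel": joint speeds; "joint_efforts": joint torques, N m; "eef_pos": TCP position; "tcp_rot": TCP orientation; "contact_force": force on the tool from outside, world axes, zero at the start; "wrist_torque": the same for the moment, N m; "opening": opening from 0.0 (shut) to 1.0 (fully open); "grasp_force": force on a finger pad.
Only numpy, scipy, OpenCV 4.12 (cv2) and the standard library are available. Lean on these libraries where they do the work, as an engineer would, in place of code of your own. Each camera call takes 0.05 s, during which the arm holds its last target. There are 200 camera calls.

## Working session

There is one attempt and no reset: what is moved stays moved. The work goes in short steps, Python scripts to look and compute and a tool call to move; the robot and the scene stay as the last step left them, time stands still between calls to the robot, and variables do not carry over. Pictures are saved under pics/ and viewed, at most 14 in all, crops included, and the job is handed in when it is done.

Besides the shell and the picture viewer there is one more tool, called after ">>>" as name([rows], argument=value, ...), one row to a line, values as JSON. step_arm: Moves the arm, as the interface text tells. Its arguments: {"type":"object","properties":{"motion":{"type":"array","items":{"type":"object","properties":{"claw":{"type":"number"},"delta_pos":{"type":"array","items":{"type":"number"}},"turn":{"type":"number"}}}},"force":{"type":"number"}},"required":["motion"]}

```bash
mkdir -p pics; ls; cat > h.py <<'E'
from rig import *
import numpy as np, cv2
def save(name,f,scale=1.5,crop=None):
    im=f["img"][:,:,::-1]
    if crop: x0,y0,x1,y1=crop; im=im[y0:y1,x0:x1]
    cv2.imwrite("pics/"+name+".png",cv2.resize(im,None,fx=scale,fy=scale,interpolation=cv2.INTER_CUBIC))
def foc(f): return f["img"].shape[0]/2/np.tan(np.radians(f["vertical_fov"])/2)
def ray(f,u,v,z):
    R=np.array(f["R"]);t=np.array(f["t"]);fo=foc(f)
    c=-R.T@t; d=R.T@np.array([(u-f["cx"])/fo,(v-f["cy"])/fo,1.])
    return c+d*(z-c[2])/d[2]
def proj(f,X):
    p=np.array(f["R"])@np.array(X,float)+np.array(f["t"]);fo=foc(f)
    return f["cx"]+fo*p[0]/p[2], f["cy"]+fo*p[1]/p[2]
E
python3 - <<'E'
from h import *
s=sense();print({k:np.round(v,3).tolist() for k,v in s.items()})
for n in ("scene","top"):
    f=grab_frame(n);save(n+"0",f);print(n,f["vertical_fov"],f["cx"],f["cy"],np.round(-np.array(f["R"]).T@np.array(f["t"])),np.round(f["R"],2).tolist())
E
```

```text
pics
{'clock': 0.0, 'qpos': [1.204, 0.354, 1.634, 0.0, 1.155, -0.002], 'qvel': [0.001, 0.001, 0.0, -0.001, 0.001, 0.0], 'joint_efforts': [0.001, -60.524, -34.207, 0.0, 0.009, -0.0], 'eef_pos': [222.808, 583.425, 238.59], 'tcp_rot': [-3.14, -0.0, 2.777], 'contact_force': [-0.282, 0.849, 0.648], 'wrist_torque': [-0.007, -0.036, 0.031], 'grasp_force': 0.0, 'opening': 1.0}
scene 46.683017664999085 257.1940703020824 192.2280325927124 [   98. -1020.   647.] [[0.87, -0.5, -0.02], [-0.29, -0.48, -0.83], [0.4, 0.72, -0.56]]
top 52.738021721750954 260.4597377467503 192.24361541893 [ 412. -305.  928.] [[0.02, -1.0, 0.02], [-1.0, -0.02, -0.06], [0.06, -0.02, -1.0]]
```

View pics/top0.png

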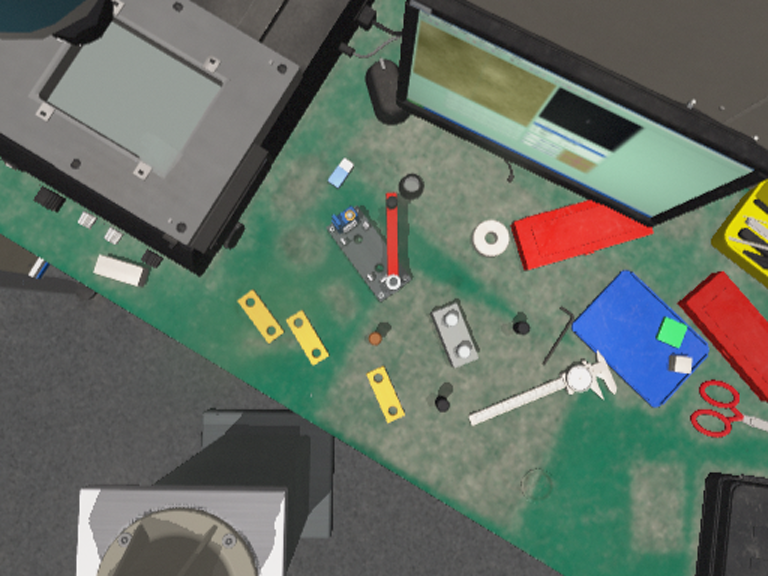

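View pics/scene0.png

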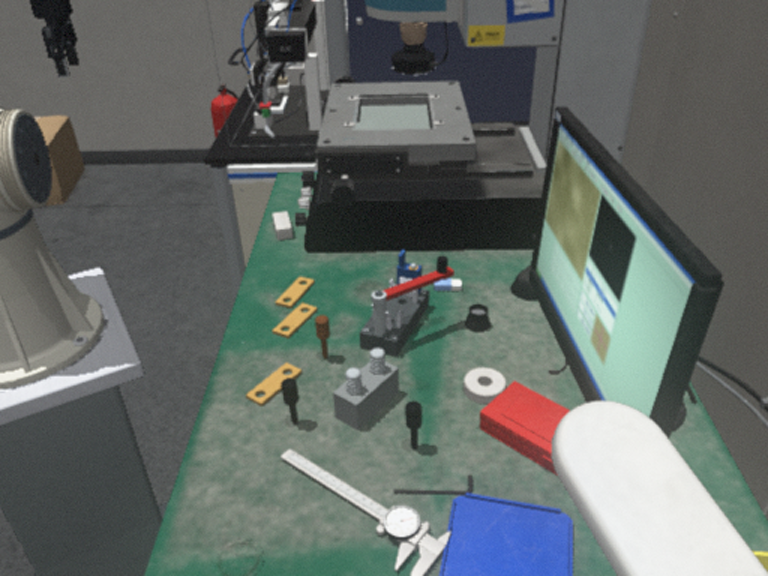

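The top view (768x576 view pixels) shows three brass plates at (260,316), (307,337) and (385,394). The fixture is near (370,250), with the keeper hinge at (391,283) and its knob at (392,202), and the grey stand holds two steel pins at (452,319) and (463,351). Candidates that could pass for pins are brown (376,338) and black (443,403) and (521,327). The bystanders are the eraser (341,172), loupe (411,186) and ring (490,238). I choose the two steel heads in the grey stand and the three brass plates.

```bash
cat >> h.py <<'E'
def plates(f,z=6,amin=150):
    h=cv2.cvtColor(f["img"],cv2.COLOR_RGB2HSV)
    m=cv2.inRange(h,(17,110,90),(32,255,255))
    m=cv2.morphologyEx(m,cv2.MORPH_CLOSE,np.ones((3,3)))
    out=[]
    for c in cv2.findContours(m,cv2.RETR_EXTERNAL,cv2.CHAIN_APPROX_NONE)[0]:
        if cv2.contourArea(c)<amin: continue
        w=np.array([ray(f,u,v,z)[:2] for u,v in c[:,0]],np.float32)
        (cx,cy),(a,b),_=r=cv2.minAreaRect(w)
        bp=cv2.boxPoints(r);e=[bp[1]-bp[0],bp[2]-bp[1]];e=max(e,key=np.linalg.norm)
        out.append((round(cx,1),round(cy,1),round(min(a,b)),round(max(a,b)),round(float(np.arctan2(e[1],e[0])),3)))
    return out
E
python3 - <<'E'
from h import *
f=grab_frame("top")
for p in plates(f):print(p)
for n,u,v,z in (("hinge",391,283,100),("knob",392,202,124),("pin1",452,319,78),("pin2",463,351,78),("brown",376,338,58),("bl1",443,403,58),("bl2",521,327,58),("loupe",411,186,31),("eraser",341,172,12),("ring",490,238,18)):
    print(n,np.round(ray(f,u/1.5,v/1.5,z)))
save("fix",f,6,(200,120,320,210))
save("fix2",grab_frame("scene"),6,(215,150,335,250))
E
```

```text
(304.3, -314.9, 31, 84, 0.438)
(391.0, -190.5, 30, 84, 0.565)
(423.2, -115.8, 30, 84, 0.659)
(573.6, -883.1, 91, 177, -0.024)
hinge [ 472. -320.  100.]
knob [ 584. -319.  124.]
pin1 [ 422. -411.   78.]
pin2 [ 376. -427.   78.]
brown [ 392. -300.   58.]
bl1 [ 298. -401.   58.]
bl2 [ 412. -517.   58.]
loupe [ 630. -350.   31.]
eraser [ 654. -239.   12.]
ring [ 552. -477.   18.]
```

View pics/fix.png

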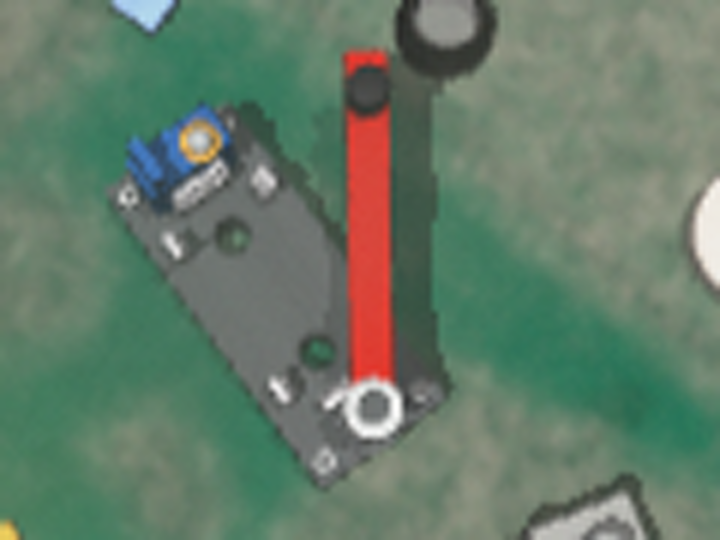

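The crop shows the nest holes at crop px (234,235) and (318,350), the hinge at (374,406) and the knob at (368,88).

```bash
python3 - <<'E'
from h import *
f=grab_frame("top")
a=ray(f,200+234/6-.5,120+235/6-.5,30);b=ray(f,200+318/6-.5,120+350/6-.5,30)
n=(a+b)/2;d=a-b;y=np.arctan2(d[1],d[0]);print("L",a,"R",b,np.linalg.norm(d),"nest",n,"y-axis dir",y)
ey=np.array([np.cos(y),np.sin(y)]);ex=np.array([ey[1],-ey[0]])
h=n[:2]-62*ey;print("hinge",h, ray(f,200+374/6-.5,120+406/6-.5,100))
k=ray(f,200+368/6-.5,120+88/6-.5,124)
print("knob",k,"r",np.linalg.norm(k[:2]-h),"ang",y-np.arctan2(*(k[:2]-h)[::-1]))
for th in (1.3,1.5,1.6): print(th,h+112*np.array([np.cos(y-th),np.sin(y-th)]))
E
```

```text
L [ 546.11523115 -268.2473309    30.        ] R [ 501.82235654 -301.74715494   30.        ] 55.534646406662745 nest [ 523.96879384 -284.99724292   30.        ] y-axis dir 0.6475370591139534
hinge [ 474.51933475 -322.39712254] [ 475.08640617 -322.41047543  100.        ]
knob [ 584.82178757 -317.90419025  124.        ] r 110.39391984143967 ang 0.6068267231170459
1.3 [ 563.51350964 -390.3973934 ]
1.5 [ 548.22998287 -406.72232846]
1.6 [ 539.44326324 -413.65983951]
```

>>> step_arm([
  {"claw": 0, "delta_pos": [0, 0, 0], "turn": 0.12},
  {"claw": 0, "delta_pos": [0, 0, 0], "turn": 0.0},
])

```text
clock: 0.42
eef_pos: [222.9, 583.8, 239.1]
tcp_rot: [-3.141, 0.0, 2.651]
contact_force: [0.1, -0.3, 0.8]
opening: 0.751
grasp_force: 0.0
```

>>> step_arm([
  {"claw": 38, "delta_pos": [-26.4, -28.7, -4]},
  {"claw": 38, "delta_pos": [-26.4, -28.7, -4]},
  {"claw": 38, "delta_pos": [-26.4, -28.7, -4]},
  {"claw": 38, "delta_pos": [-26.4, -28.7, -4]},
  {"claw": 38, "delta_pos": [-26.4, -28.7, -4]},
  {"claw": 38, "delta_pos": [-26.4, -28.7, -4]},
  {"claw": 38, "delta_pos": [-26.4, -28.7, -4]},
  {"claw": 38, "delta_pos": [-26.4, -28.7, -4]},
])

```text
schema error: expected keys claw, delta_pos, turn
```

>>> step_arm([
  {"claw": 38, "delta_pos": [-26.4, -28.7, -4]},
  {"claw": 38, "delta_pos": [-26.4, -28.7, -4]},
  {"claw": 38, "delta_pos": [-26.4, -28.7, -4]},
  {"claw": 38, "delta_pos": [-26.4, -28.7, -4]},
  {"claw": 38, "delta_pos": [-26.4, -28.7, -4]},
  {"claw": 38, "delta_pos": [-26.4, -28.7, -4]},
  {"claw": 38, "delta_pos": [-26.4, -28.7, -4]},
  {"claw": 38, "delta_pos": [-26.4, -28.7, -4]},
])

```text
schema error: expected keys claw, delta_pos, turn
```

>>> step_arm([
  {"claw": 38, "delta_pos": [-35.7, -18.5, 0]},
  {"claw": 38, "delta_pos": [-35.7, -18.5, 0]},
  {"claw": 38, "delta_pos": [-35.7, -18.5, 0]},
  {"claw": 38, "delta_pos": [-35.7, -18.5, 0]},
  {"claw": 38, "delta_pos": [-35.7, -18.5, 0]},
  {"claw": 38, "delta_pos": [-35.7, -18.5, 0]},
  {"claw": 38, "delta_pos": [-35.7, -18.5, 0]},
  {"claw": 38, "delta_pos": [-35.7, -18.5, 0]},
])

```text
schema error: expected keys claw, delta_pos, turn
```

>>> step_arm([
  {"claw": 38, "delta_pos": [-26.4, -28.7, -4], "turn": 0},
  {"claw": 38, "delta_pos": [-26.4, -28.7, -4], "turn": 0},
  {"claw": 38, "delta_pos": [-26.4, -28.7, -4], "turn": 0},
  {"claw": 38, "delta_pos": [-26.4, -28.7, -4], "turn": 0},
  {"claw": 38, "delta_pos": [-26.4, -28.7, -4], "turn": 0},
  {"claw": 38, "delta_pos": [-26.4, -28.7, -4], "turn": 0},
  {"claw": 38, "delta_pos": [-26.4, -28.7, -4], "turn": 0},
  {"claw": 38, "delta_pos": [-26.4, -28.7, -4], "turn": 0},
])

```text
clock: 1.08
eef_pos: [302.8, 280.6, 271.5]
tcp_rot: [3.141, 0.0, 2.661]
contact_force: [0.4, 0.5, 0.5]
opening: 0.444
grasp_force: 0.0
```

>>> step_arm([
  {"claw": 38, "delta_pos": [-26.4, -28.7, -4], "turn": 0},
  {"claw": 38, "delta_pos": [-26.4, -28.7, -4], "turn": 0},
  {"claw": 38, "delta_pos": [-26.4, -28.7, -4], "turn": 0},
  {"claw": 38, "delta_pos": [-26.4, -28.7, -4], "turn": 0},
  {"claw": 38, "delta_pos": [-26.4, -28.7, -4], "turn": 0},
  {"claw": 38, "delta_pos": [-26.4, -28.7, -4], "turn": 0},
  {"claw": 38, "delta_pos": [-26.4, -28.7, -4], "turn": 0},
  {"claw": 38, "delta_pos": [-26.4, -28.7, -4], "turn": 0},
])

```text
clock: 1.75
eef_pos: [382.7, -21.3, 303.9]
tcp_rot: [3.141, 0.001, 2.66]
contact_force: [1.4, 0.0, -0.3]
opening: 0.442
grasp_force: 0.0
```

>>> step_arm([
  {"claw": 38, "delta_pos": [-35.7, -18.5, 0], "turn": 0},
  {"claw": 38, "delta_pos": [-35.7, -18.5, 0], "turn": 0},
  {"claw": 38, "delta_pos": [-35.7, -18.5, 0], "turn": 0},
  {"claw": 38, "delta_pos": [-35.7, -18.5, 0], "turn": 0},
  {"claw": 38, "delta_pos": [-35.7, -18.5, 0], "turn": 0},
  {"claw": 38, "delta_pos": [-35.7, -18.5, 0], "turn": 0},
  {"claw": 38, "delta_pos": [-35.7, -18.5, 0], "turn": 0},
  {"claw": 38, "delta_pos": [-35.7, -18.5, 0], "turn": 0},
])

```text
clock: 2.42
eef_pos: [567.2, -285.2, 303.1]
tcp_rot: [3.142, -0.0, 2.66]
contact_force: [1.5, 0.2, 0.7]
opening: 0.449
grasp_force: 0.0
```

>>> step_arm([
  {"claw": 38, "delta_pos": [-31.2, -20.9, 0], "turn": 0},
  {"claw": 38, "delta_pos": [0, 0, 38], "turn": 0},
  {"claw": 38, "delta_pos": [0, 0, 38], "turn": 0},
  {"claw": 38, "delta_pos": [0, 0, 38], "turn": 0},
  {"claw": 38, "delta_pos": [0, 0, 26], "turn": 0},
  {"claw": 38, "delta_pos": [0, 0, 0], "turn": 0},
])

```text
clock: 2.92
eef_pos: [580.8, -314.6, 156.9]
tcp_rot: [3.141, -0.01, 2.66]
contact_force: [-1.5, -0.1, -0.6]
opening: 0.443
grasp_force: 0.0
```

```bash
python3 - <<'E'
from h import *
f=grab_frame("wrist");save("w1",f,1.2);print(f["vertical_fov"],np.round(-np.array(f["R"]).T@np.array(f["t"])),np.round(f["R"],2).tolist())
E
```

```text
67.9499512354417 [ 519. -281.  289.] [[0.46, 0.89, 0.0], [0.85, -0.45, 0.27], [0.24, -0.13, -0.96]]
```

View pics/w1.png

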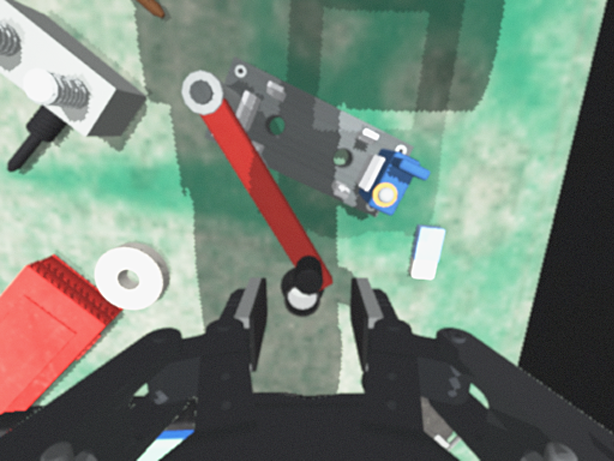

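The wrist view shows the knob top at (312,270), between the fingers at about (265,320) and (370,320). It is caged, so I descend.

>>> step_arm([
  {"claw": 38, "delta_pos": [-5, -1, 22], "turn": 0},
  {"claw": 38, "delta_pos": [0, 0, 20], "turn": 0},
  {"claw": 26, "delta_pos": [0, 0, 0], "turn": 0},
  {"claw": 26, "delta_pos": [0, 0, 0], "turn": 0},
])

```text
clock: 3.3
eef_pos: [588.7, -319.7, 122.8]
tcp_rot: [3.142, 0.001, 2.658]
contact_force: [-0.0, -0.4, 1.0]
opening: 0.303
grasp_force: 0.0
```

```bash
cat >> h.py <<'E'
def tool(d,yaw):  # world xy shift -> tool xy
    c,s=np.cos(yaw),np.sin(yaw); return np.array([c*d[0]+s*d[1], s*d[0]-c*d[1]])
E
python3 - <<'E'
from h import *
H=np.array([474.5,-322.4]);y=2.66
for r in (112,):
    P=[H+r*np.array([np.cos(p),np.sin(p)]) for p in np.linspace(0.04,-0.98,10)]
    for a,b in zip(P,P[1:]): print(np.round(tool(b-a,y),1))
s=sense();print(s["eef_pos"],s["contact_force"],s["opening"])
E
```

```text
[ -5.7 -11.3]
[ -4.4 -11.9]
[ -3.  -12.3]
[ -1.6 -12.6]
[ -0.1 -12.7]
[  1.3 -12.6]
[  2.7 -12.4]
[  4.1 -12. ]
[  5.4 -11.5]
[ 588.72044805 -319.71215502  122.80476478] [-0.00897194 -0.36620246  0.97450178] 0.30294863848391723
```

>>> step_arm([
  {"claw": 26, "delta_pos": [2, 0, 8], "turn": 0},
  {"claw": 26, "delta_pos": [-5.7, -11.3, 0], "turn": 0},
  {"claw": 26, "delta_pos": [-4.4, -11.9, 0], "turn": 0},
  {"claw": 26, "delta_pos": [-3, -12.3, 0], "turn": 0},
  {"claw": 26, "delta_pos": [-1.6, -12.6, 0], "turn": 0},
  {"claw": 26, "delta_pos": [0, -12.7, 0], "turn": 0},
  {"claw": 26, "delta_pos": [1.3, -12.6, 0], "turn": 0},
  {"claw": 26, "delta_pos": [2.7, -12.4, 0], "turn": 0},
])

```text
clock: 3.97
eef_pos: [555.0, -401.0, 113.3]
tcp_rot: [-3.141, -0.0, 2.656]
contact_force: [0.1, 0.8, 0.2]
opening: 0.302
grasp_force: 0.3
```

>>> step_arm([
  {"claw": 26, "delta_pos": [4, -12, 0], "turn": 0},
  {"claw": 26, "delta_pos": [5, -11, 0], "turn": 0},
  {"claw": 26, "delta_pos": [0, 0, 0], "turn": 0},
  {"claw": 26, "delta_pos": [0, 0, 0], "turn": 0},
])

```text
clock: 4.3
eef_pos: [536.4, -416.1, 113.3]
tcp_rot: [3.141, -0.0, 2.655]
contact_force: [0.6, 0.2, -0.8]
opening: 0.306
grasp_force: 0.0
```

```bash
python3 - <<'E'
from h import *
f=grab_frame("top");save("t2",f,3,(190,100,390,290))
s=sense();print(s["eef_pos"],s["contact_force"])
E
```

```text
[ 536.93271312 -415.64988935  113.30321599] [-0.32533163  0.15351295  0.11221562]
```

View pics/t2.png

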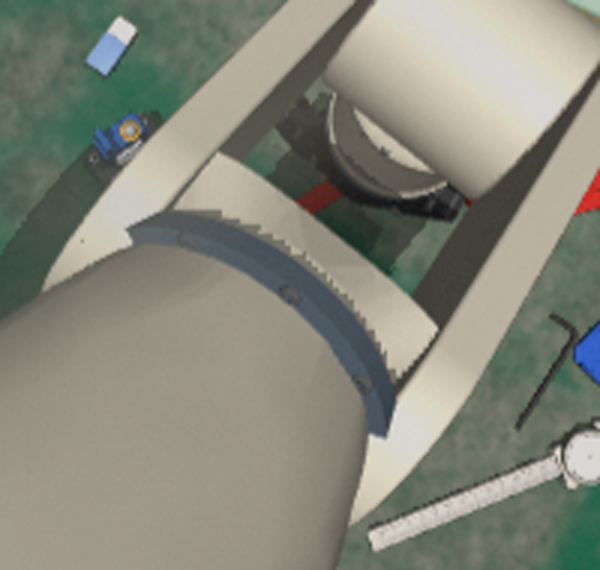

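The bar (red at (320,195)) now points toward the gripper, over the ring side. I'll confirm that it's wide open from the wrist view after lifting.

>>> step_arm([
  {"claw": 50, "delta_pos": [0, 0, -40], "turn": 0},
  {"claw": 50, "delta_pos": [0, 0, -40], "turn": 0},
  {"claw": 50, "delta_pos": [0, 0, 0], "turn": 0.125},
  {"claw": 50, "delta_pos": [0, 0, 0], "turn": 0.125},
  {"claw": 50, "delta_pos": [0, 0, 0], "turn": 0.125},
  {"claw": 50, "delta_pos": [0, 0, 0], "turn": 0.125},
  {"claw": 50, "delta_pos": [0, 0, 0], "turn": 0.125},
  {"claw": 50, "delta_pos": [0, 0, 0], "turn": 0.125},
])

```text
clock: 5.02
eef_pos: [537.8, -414.9, 193.3]
tcp_rot: [3.141, -0.0, 1.902]
contact_force: [0.8, 0.2, 0.3]
opening: 0.586
grasp_force: 0.0
```

>>> step_arm([
  {"claw": 50, "delta_pos": [0, 0, 0], "turn": 0.125},
  {"claw": 50, "delta_pos": [0, 0, 0], "turn": 0.125},
  {"claw": 50, "delta_pos": [0, 0, 0], "turn": 0.125},
  {"claw": 50, "delta_pos": [0, 0, 0], "turn": 0.125},
  {"claw": 50, "delta_pos": [0, 0, 0], "turn": 0.125},
  {"claw": 50, "delta_pos": [0, 0, 0], "turn": 0.125},
  {"claw": 50, "delta_pos": [0, 0, 0], "turn": 0.125},
  {"claw": 50, "delta_pos": [0, 0, 0], "turn": 0.125},
])

```text
clock: 5.68
eef_pos: [537.8, -414.9, 193.3]
tcp_rot: [-3.141, -0.0, 0.902]
contact_force: [-0.3, -0.1, 0.8]
opening: 0.583
grasp_force: 0.0
```

>>> step_arm([
  {"claw": 50, "delta_pos": [11.5, -38.4, 0], "turn": 0},
  {"claw": 50, "delta_pos": [11.5, -38.4, 0], "turn": 0},
  {"claw": 50, "delta_pos": [11.5, -38.4, 0], "turn": 0},
  {"claw": 50, "delta_pos": [11.5, -38.4, 0], "turn": 0},
  {"claw": 50, "delta_pos": [11.5, -38.4, 0], "turn": 0},
  {"claw": 50, "delta_pos": [11.5, -38.4, 0], "turn": 0},
  {"claw": 50, "delta_pos": [11.5, -38.4, 0], "turn": 0},
  {"claw": 50, "delta_pos": [11.5, -38.4, 0], "turn": 0},
])

```text
clock: 6.35
eef_pos: [350.9, -152.1, 193.2]
tcp_rot: [3.141, -0.0, 0.907]
contact_force: [0.4, 0.7, 0.6]
opening: 0.587
grasp_force: 0.0
```

```bash
python3 - <<'E'
from h import *
s=sense();print(s["eef_pos"],s["tcp_rot"])
f=grab_frame("wrist");print(plates(f,6,800))
g=grab_frame("scene");print(plates(g));g=grab_frame("top");print(plates(g))
m=cv2.inRange(cv2.cvtColor(g["img"],cv2.COLOR_RGB2HSV),(0,170,120),(6,255,255))
im=np.hstack([cv2.resize(f["img"],(384,288)),cv2.resize(g["img"][90:282,200:400],(400,384))[:288]]);cv2.imwrite("pics/w3.png",im[:,:,::-1])
E
```

```text
[ 350.88550743 -152.11158211  193.23385144] [ 3.14135864e+00 -2.79854538e-04  9.07362045e-01]
[(390.1, -186.5, 30, 84, 0.563)]
[(303.4, -317.1, 32, 85, 0.434), (390.4, -192.2, 31, 86, 0.579), (422.4, -118.9, 31, 87, 0.628), (1753.3, 1116.3, 135, 311, 0.905)]
[(304.1, -314.9, 31, 84, 0.433), (390.7, -190.0, 30, 84, 0.557), (423.4, -115.6, 30, 83, 0.659), (573.6, -883.1, 91, 177, -0.024)]
```

View pics/w3.png

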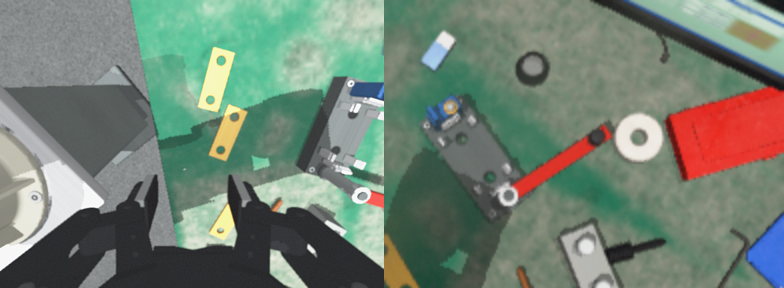

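The left half (wrist) shows plates at (217,80), (228,132) and (222,220). The right half (top) shows the keeper from its hinge at (508,195) to its knob at (600,135), perpendicular to the fixture, so it is wide open. No fourth plate is visible. I go above the farthest plate.

>>> step_arm([
  {"claw": 50, "delta_pos": [0, 0, 0], "turn": 0.124},
  {"claw": 50, "delta_pos": [0, 0, 0], "turn": 0.124},
  {"claw": 50, "delta_pos": [39.7, 7.8, 0], "turn": 0},
  {"claw": 50, "delta_pos": [39.7, 7.8, 0], "turn": 0},
  {"claw": 50, "delta_pos": [0, 0, 40], "turn": 0},
  {"claw": 50, "delta_pos": [0, 0, 40], "turn": 0},
  {"claw": 50, "delta_pos": [0, 0, 0], "turn": 0},
  {"claw": 50, "delta_pos": [0, 0, 0], "turn": 0},
])

```text
clock: 7.17
eef_pos: [423.5, -117.3, 112.2]
tcp_rot: [-3.138, 0.003, 0.659]
contact_force: [0.4, -0.9, 0.7]
opening: 0.585
grasp_force: 0.0
```

```bash
python3 - <<'E'
from h import *
s=sense();print(s["eef_pos"],s["tcp_rot"],s["contact_force"])
f=grab_frame("wrist");print(plates(f,6,800));save("w4",f,1)
E
```

```text
[ 423.47949988 -117.34304742  112.16263993] [-3.13765370e+00  2.97959452e-03  6.59158748e-01] [ 0.38790571 -0.87541877  0.70329499]
[(392.1, -185.8, 31, 85, 0.564), (420.6, -114.8, 30, 75, 0.661)]
```

View pics/w4.png

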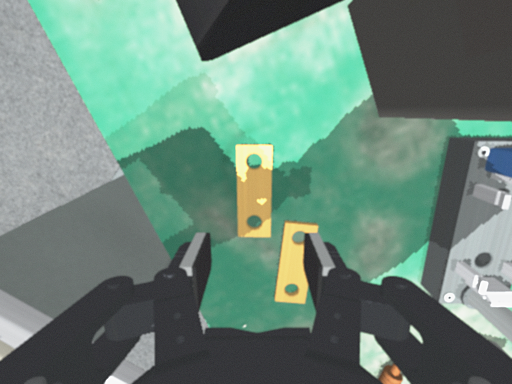

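The wrist view shows the target plate with holes at (254,161) and (254,222), aligned with the tool, and the second plate at right (291,262). I compute the centre from the hole pair.

```bash
python3 - <<'E'
from h import *
f=grab_frame("wrist")
a,b=ray(f,254,161,6),ray(f,254.5,222,6);print((a+b)/2,np.linalg.norm(a-b),np.arctan2(*(a-b)[[1,0]]))
s=sense();print(tool(((a+b)/2-s["eef_pos"])[:2],s["tcp_rot"][2]))
# nest holes seen in this view, z=30
c=ray(f,483,259,30);print(c)
E
```

```text
[ 425.26177078 -113.74067884    6.        ] 55.696295622519095 0.663520493989232
[ 2.49843518 -3.65940191]
[ 503.0043502  -298.37663253   30.        ]
```

>>> step_arm([
  {"claw": 46, "delta_pos": [0, -1, 35], "turn": 0},
  {"claw": 46, "delta_pos": [0, 0, 35], "turn": 0},
  {"claw": 46, "delta_pos": [0, 0, 20], "turn": 0},
  {"claw": 46, "delta_pos": [0, 0, 5], "turn": 0},
  {"claw": 46, "delta_pos": [0, 0, 0], "turn": 0},
  {"claw": 46, "delta_pos": [0, 0, 0], "turn": 0},
])

```text
clock: 7.77
eef_pos: [425.2, -117.4, 20.1]
tcp_rot: [3.139, -0.002, 0.658]
contact_force: [1.1, 0.2, 0.5]
opening: 0.536
grasp_force: 0.0
```

>>> step_arm([
  {"claw": 46, "delta_pos": [0, 0, 6], "turn": 0},
  {"claw": 46, "delta_pos": [0, 0, 4], "turn": 0},
  {"claw": 46, "delta_pos": [0, 0, 0], "turn": 0},
  {"claw": 46, "delta_pos": [0, 0, 0], "turn": 0},
])

```text
clock: 8.1
eef_pos: [424.0, -116.9, 8.6]
tcp_rot: [3.141, -0.0, 0.659]
contact_force: [-0.1, 0.3, 0.2]
opening: 0.538
grasp_force: 0.0
```

>>> step_arm([
  {"claw": 24, "delta_pos": [0, 0, 0], "turn": 0},
  {"claw": 24, "delta_pos": [0, 0, 0], "turn": 0},
  {"claw": 24, "delta_pos": [0, 0, 0], "turn": 0},
  {"claw": 24, "delta_pos": [0, 0, 0], "turn": 0},
  {"claw": 24, "delta_pos": [0, 0, 0], "turn": 0},
], force=40)

```text
clock: 8.52
eef_pos: [423.8, -116.8, 8.7]
tcp_rot: [3.141, -0.0, 0.659]
contact_force: [-1.0, 0.3, 7.5]
opening: 0.333
grasp_force: 38.9
```

>>> step_arm([
  {"claw": 24, "delta_pos": [0, 0, -10], "turn": 0},
  {"claw": 24, "delta_pos": [0, 0, -40], "turn": 0},
  {"claw": 24, "delta_pos": [0, 0, -40], "turn": 0},
  {"claw": 24, "delta_pos": [0, 0, -30], "turn": 0},
  {"claw": 24, "delta_pos": [0, 0, 0], "turn": 0},
  {"claw": 24, "delta_pos": [0, 0, 0], "turn": 0},
])

```text
clock: 9.02
eef_pos: [425.0, -117.2, 130.5]
tcp_rot: [3.138, -0.003, 0.659]
contact_force: [-0.8, -0.3, -1.2]
opening: 0.335
grasp_force: 40.2
```

```bash
python3 - <<'E'
from h import *
s=sense();e=s["eef_pos"];print(e,s["tcp_rot"][2],s["grasp_force"])
f=grab_frame("wrist");P=plates(f,e[2]-8.7+6,800);print(P)
h=cv2.cvtColor(f["img"],cv2.COLOR_RGB2HSV);m=cv2.inRange(h,(17,110,90),(32,255,255))
cs,hi=cv2.findContours(m,cv2.RETR_CCOMP,cv2.CHAIN_APPROX_NONE)
for c,k in zip(cs,hi[0]):
    if k[3]>=0 and cv2.contourArea(c)>40:
        M=cv2.moments(c);u,v=M["m10"]/M["m00"],M["m01"]/M["m00"];w=ray(f,u,v,e[2]-2.7);print((u,v),cv2.contourArea(c),tool(w[:2]-e[:2],s["tcp_rot"][2]))
save("w5",f,1)
E
```

```text
[ 424.9809525  -117.16896909  130.47995167] 0.6587971488774385 40.17995238304138
[(429.2, -121.7, 42, 77, 0.664)]
(256.96290801186944, 290.49554896142433) 337.0 [-21.98516907  -0.34195572]
```

View pics/w5.png

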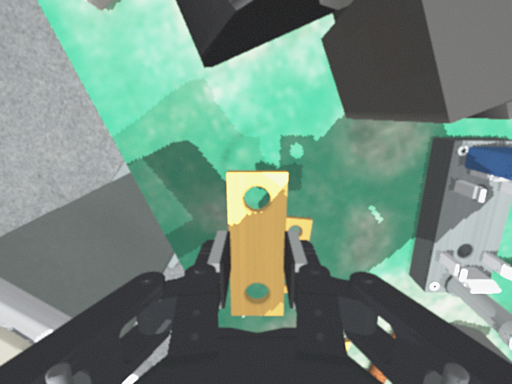

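The held plate shows its holes at (257,198) and (257,291), gripped squarely between the pads.

```bash
python3 - <<'E'
from h import *
s=sense();e=s["eef_pos"];print(e,s["tcp_rot"])
f=grab_frame("wrist")
for u,v in ((257,198),(257,290.5)): print(tool(ray(f,u,v,e[2]-2.7)[:2]-e[:2],s["tcp_rot"][2]))
n=np.array([524.,-285]);print("to nest",tool(n-e[:2],.648))
E
```

```text
[ 423.85595829 -116.84988767  129.01131577] [ 3.14031428e+00 -9.20408371e-04  6.58883811e-01]
[31.08372708 -0.2951045 ]
[-22.03224093  -0.31871714]
to nest [-21.65013437 194.51108207]
```

>>> step_arm([
  {"claw": 24, "delta_pos": [0, 0, 0], "turn": 0.011},
  {"claw": 24, "delta_pos": [-4.5, 38.9, 0], "turn": 0},
  {"claw": 24, "delta_pos": [-4.5, 38.9, 0], "turn": 0},
  {"claw": 24, "delta_pos": [-4.5, 38.9, 0], "turn": 0},
  {"claw": 24, "delta_pos": [-4.5, 38.9, 0], "turn": 0},
  {"claw": 24, "delta_pos": [-4.5, 38.9, 0], "turn": 0},
  {"claw": 24, "delta_pos": [0, 0, 20], "turn": 0},
  {"claw": 24, "delta_pos": [0, 0, 20], "turn": 0},
])

```text
clock: 9.78
eef_pos: [524.2, -287.7, 86.7]
tcp_rot: [3.141, -0.0, 0.645]
contact_force: [0.1, 0.5, -2.0]
opening: 0.331
grasp_force: 40.2
```

>>> step_arm([
  {"claw": 24, "delta_pos": [0, 0, 10], "turn": 0},
  {"claw": 24, "delta_pos": [0, 0, 0], "turn": 0},
  {"claw": 24, "delta_pos": [0, 0, 0], "turn": 0},
  {"claw": 24, "delta_pos": [0, 0, 0], "turn": 0},
])

```text
clock: 10.12
eef_pos: [523.4, -285.3, 78.6]
tcp_rot: [3.142, -0.0, 0.648]
contact_force: [-0.0, 0.3, -1.4]
opening: 0.336
grasp_force: 40.2
```

```bash
python3 - <<'E'
from h import *
s=sense();e=s["eef_pos"];print(e,s["tcp_rot"])
f=grab_frame("wrist");g=grab_frame("scene")
save("w6",f,1.5,(130,90,390,330))
im=np.hstack([cv2.resize(f["img"][90:330,130:390],(433,400)),cv2.resize(g["img"][140:260,220:330],(366,400))]);cv2.imwrite("pics/w6.png",im[:,:,::-1])
E
```

```text
[ 523.37976674 -285.26094637   78.64679831] [ 3.14154295e+00 -4.33996755e-05  6.48130206e-01]
```

View pics/w6.png

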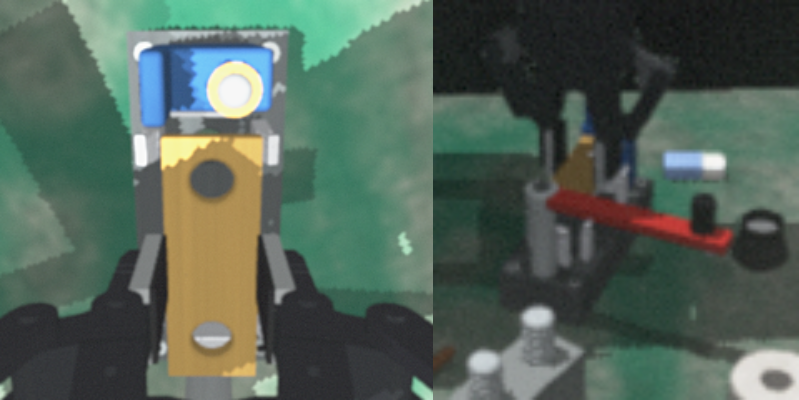

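In the left part (wrist crop) the plate edges are at columns 163–263 and the fixture base at 130–287. The stops at 139 and 272 sit slightly left of the plate's centre line. I measure the offset.

```bash
python3 - <<'E'
from h import *
s=sense();e=s["eef_pos"];y=s["tcp_rot"][2]
f=grab_frame("wrist")
def q(n,u,v,z):
    print(n,np.round(tool(ray(f,130+u/1.6654-.3,90+v/1.6667-.3,z)[:2]-e[:2],y),1))
q("base end L",128,31,30);q("base end R",289,31,30);q("bolt L",142,51,30);q("bolt R",271,51,30)
q("plate endL",163,137,e[2]-2.7);q("plate endR",263,137,e[2]-2.7);q("plate botL",170,376,e[2]-2.7);q("plate botR",256,376,e[2]-2.7)
q("hole1",212,180,e[2]-2.7);q("hole2",212,336,e[2]-2.7)
q("stopL",139,151,61);q("stopR",272,151,61);q("post",235,91,101)
E
```

```text
base end L [ 73.7 -31. ]
base end R [73.7 27.9]
bolt L [ 66.6 -26.2]
bolt R [66.6 21.6]
plate endL [ 44.3 -14.5]
plate endR [44.2 14.4]
plate botL [-38.3 -14.6]
plate botR [-38.3  14.6]
hole1 [31.2 -0.3]
hole2 [-22.6  -0.3]
stopL [ 36.2 -24.1]
stopR [36.2 19.2]
post [60.4  5. ]
```

>>> step_arm([
  {"claw": 24, "delta_pos": [-1.3, -2, 5], "turn": 0},
  {"claw": 24, "delta_pos": [0, 0, 10], "turn": 0},
  {"claw": 24, "delta_pos": [0, 0, 8], "turn": 0},
  {"claw": 24, "delta_pos": [0, 0, 7], "turn": 0},
  {"claw": 24, "delta_pos": [0, 0, 5], "turn": 0},
  {"claw": 24, "delta_pos": [0, 0, 3], "turn": 0},
  {"claw": 24, "delta_pos": [0, 0, 0], "turn": 0},
])

```text
clock: 10.85
eef_pos: [520.9, -284.4, 39.4]
tcp_rot: [-3.141, 0.0, 0.648]
contact_force: [3.2, 2.3, -2.7]
opening: 0.332
grasp_force: 40.1
```

>>> step_arm([
  {"claw": 24, "delta_pos": [0.6, 0, 0], "turn": 0},
  {"claw": 44, "delta_pos": [0, 0, 0], "turn": 0},
  {"claw": 44, "delta_pos": [0, 0, 0], "turn": 0},
  {"claw": 44, "delta_pos": [0, 0, 0], "turn": 0},
  {"claw": 44, "delta_pos": [0, 0, -20], "turn": 0},
  {"claw": 44, "delta_pos": [0, 0, -35], "turn": 0},
  {"claw": 44, "delta_pos": [0, 0, -35], "turn": 0},
  {"claw": 44, "delta_pos": [0, 0, 0], "turn": 0},
])

```text
clock: 11.52
eef_pos: [524.7, -286.3, 136.9]
tcp_rot: [3.133, -0.004, 0.648]
contact_force: [1.6, -0.4, 0.3]
opening: 0.515
grasp_force: 0.0
```

```bash
python3 - <<'E'
from h import *
s=sense();e=s["eef_pos"];print(e,s["tcp_rot"],s["contact_force"])
f=grab_frame("wrist");save("w7",f,1.5,(120,60,400,330));P=plates(f,36,300);print(P)
for p in P: print(tool(np.array(p[:2])-e[:2],.648))
E
```

```text
[ 524.69342173 -286.33469603  136.87389048] [ 3.13286644 -0.00370817  0.64773994] [ 1.58095258 -0.43301684  0.274463  ]
[(415.1, -194.6, 28, 75, 0.56), (522.7, -282.5, 30, 83, 0.638)]
[ -32.00759876 -139.28921769]
[ 0.72525544 -4.26059015]
```

View pics/w7.png

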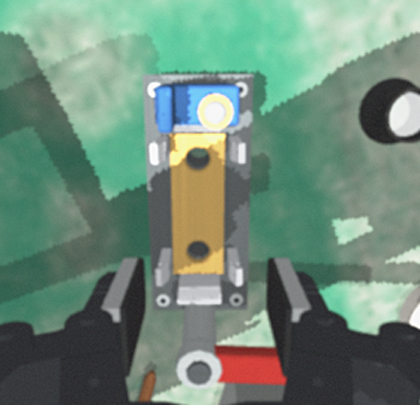

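The plate lies flat in the nest, centred between the stops in crop px (198,205), with its holes at (198,157) and (198,249). Next I go to plate B, rechecking its position first because one may have been knocked.

>>> step_arm([
  {"claw": 50, "delta_pos": [-4, -38, -10], "turn": 0},
  {"claw": 50, "delta_pos": [-4, -38, -10], "turn": 0},
  {"claw": 50, "delta_pos": [-4, -38, -10], "turn": 0},
  {"claw": 50, "delta_pos": [-4, -38, 0], "turn": 0},
  {"claw": 50, "delta_pos": [0, 0, 0], "turn": 0},
])

```text
clock: 11.98
eef_pos: [410.4, -168.5, 158.9]
tcp_rot: [-3.135, 0.003, 0.648]
contact_force: [-0.5, 0.0, -0.4]
opening: 0.583
grasp_force: 0.0
```

```bash
python3 - <<'E'
from h import *
s=sense();e=s["eef_pos"];print(e,s["tcp_rot"])
for n in ("wrist","scene","top"): print(n,plates(grab_frame(n),6,100 if n!="wrist" else 800))
E
```

```text
[ 410.42176395 -168.45730459  158.92775875] [-3.13522304  0.00315467  0.64842543]
wrist [(391.5, -186.9, 30, 84, 0.558), (526.7, -298.3, 36, 93, 0.648)]
scene [(303.9, -316.6, 33, 86, 0.435), (390.4, -192.7, 31, 86, 0.551), (1753.4, 1116.5, 135, 310, 0.905)]
top [(304.1, -314.8, 31, 84, 0.438), (386.9, -192.6, 29, 75, 0.565), (525.9, -284.6, 31, 87, 0.643), (573.6, -883.1, 91, 177, -0.024)]
```

>>> step_arm([
  {"claw": 46, "delta_pos": [0, 0, 0], "turn": 0.086},
  {"claw": 46, "delta_pos": [-28.1, 8.9, 0], "turn": 0},
  {"claw": 46, "delta_pos": [0, 0, 40], "turn": 0},
  {"claw": 46, "delta_pos": [0, 0, 40], "turn": 0},
  {"claw": 46, "delta_pos": [0, 0, 30], "turn": 0},
  {"claw": 46, "delta_pos": [0, 0, 15], "turn": 0},
  {"claw": 46, "delta_pos": [0, 0, 0], "turn": 0},
  {"claw": 46, "delta_pos": [0, 0, 0], "turn": 0},
])

```text
clock: 12.8
eef_pos: [398.0, -195.8, 34.4]
tcp_rot: [-3.14, 0.001, 0.561]
contact_force: [0.2, -0.4, 0.0]
opening: 0.543
grasp_force: 0.0
```

>>> step_arm([
  {"claw": 46, "delta_pos": [-3, -7.6, 0], "turn": 0},
  {"claw": 46, "delta_pos": [0, 0, 12], "turn": 0},
  {"claw": 46, "delta_pos": [0, 0, 8], "turn": 0},
  {"claw": 46, "delta_pos": [0, 0, 5.5], "turn": 0},
  {"claw": 46, "delta_pos": [0, 0, 0], "turn": 0},
  {"claw": 46, "delta_pos": [0, 0, 0], "turn": 0},
])

```text
clock: 13.3
eef_pos: [391.5, -190.5, 10.1]
tcp_rot: [3.141, -0.0, 0.562]
contact_force: [0.2, -0.9, -0.1]
opening: 0.54
grasp_force: 0.0
```

>>> step_arm([
  {"claw": 24, "delta_pos": [0, 0, 0], "turn": 0},
  {"claw": 24, "delta_pos": [0, 0, 0], "turn": 0},
  {"claw": 24, "delta_pos": [0, 0, 0], "turn": 0},
  {"claw": 24, "delta_pos": [0, 0, 0], "turn": 0},
  {"claw": 24, "delta_pos": [0, 0, 0], "turn": 0},
], force=40)

```text
clock: 13.72
eef_pos: [391.6, -190.6, 10.5]
tcp_rot: [3.141, -0.0, 0.562]
contact_force: [-0.6, -0.0, 5.7]
opening: 0.326
grasp_force: 38.9
```

>>> step_arm([
  {"claw": 24, "delta_pos": [0, 0, -30], "turn": 0},
  {"claw": 24, "delta_pos": [0, 0, -40], "turn": 0},
  {"claw": 24, "delta_pos": [0, 0, -30], "turn": -0.086},
  {"claw": 24, "delta_pos": [11.8, 38.3, 0], "turn": 0},
  {"claw": 24, "delta_pos": [11.8, 38.3, 0], "turn": 0},
  {"claw": 24, "delta_pos": [11.8, 38.3, 0], "turn": 0},
  {"claw": 24, "delta_pos": [11.8, 38.3, 0], "turn": 0},
  {"claw": 24, "delta_pos": [0, 0, 10], "turn": 0},
])

```text
clock: 14.38
eef_pos: [529.3, -289.4, 102.9]
tcp_rot: [3.13, -0.005, 0.647]
contact_force: [-0.1, 0.3, -0.1]
opening: 0.33
grasp_force: 40.2
```

>>> step_arm([
  {"claw": 24, "delta_pos": [0, 0, 10], "turn": 0},
  {"claw": 24, "delta_pos": [0, 0, 10], "turn": 0},
  {"claw": 24, "delta_pos": [0, 0, 0], "turn": 0},
  {"claw": 24, "delta_pos": [0, 0, 0], "turn": 0},
  {"claw": 24, "delta_pos": [0, 0, 0], "turn": 0},
])

```text
clock: 14.8
eef_pos: [520.7, -283.6, 79.9]
tcp_rot: [-3.141, 0.0, 0.648]
contact_force: [0.7, 0.2, -0.6]
opening: 0.324
grasp_force: 40.2
```

```bash
python3 - <<'E'
from h import *
s=sense();e=s["eef_pos"];print(e,s["tcp_rot"],s["grasp_force"])
f=grab_frame("wrist");P=plates(f,e[2]-4.,300)
for p in P: print(p,tool(np.array(p[:2])-e[:2],.648))
print(tool(np.array([521.8,-283.8])-e[:2],.648))
E
```

```text
[ 520.71935802 -283.58343687   79.86688222] [-3.14093040e+00  2.70470411e-04  6.48030590e-01] 40.173643827438354
(525.4, -279.6, 29, 89, 0.65) [ 6.13621584 -0.35076179]
[0.73087183 0.82493214]
```

>>> step_arm([
  {"claw": 24, "delta_pos": [0.7, 0.8, 5], "turn": 0},
  {"claw": 24, "delta_pos": [0, 0, 10], "turn": 0},
  {"claw": 24, "delta_pos": [0, 0, 6], "turn": 0},
  {"claw": 24, "delta_pos": [0, 0, 6], "turn": 0},
  {"claw": 24, "delta_pos": [0, 0, 5], "turn": 0},
  {"claw": 24, "delta_pos": [0, 0, 0], "turn": 0},
  {"claw": 24, "delta_pos": [0, 0, 0], "turn": 0},
])

```text
clock: 15.43
eef_pos: [522.2, -284.2, 47.2]
tcp_rot: [-3.141, 0.0, 0.648]
contact_force: [0.2, 0.1, -1.0]
opening: 0.33
grasp_force: 40.2
```

>>> step_arm([
  {"claw": 24, "delta_pos": [0, 0, 0.7], "turn": 0},
  {"claw": 44, "delta_pos": [0, 0, 0], "turn": 0},
  {"claw": 44, "delta_pos": [0, 0, 0], "turn": 0},
  {"claw": 44, "delta_pos": [0, 0, 0], "turn": 0},
  {"claw": 44, "delta_pos": [0, 0, -20], "turn": 0},
  {"claw": 44, "delta_pos": [0, 0, -35], "turn": 0},
  {"claw": 44, "delta_pos": [0, 0, -35], "turn": 0},
  {"claw": 44, "delta_pos": [0, 0, 0], "turn": 0},
])

```text
clock: 16.1
eef_pos: [525.9, -286.2, 143.6]
tcp_rot: [3.133, -0.004, 0.648]
contact_force: [2.2, -0.7, -0.7]
opening: 0.515
grasp_force: 0.0
```

```bash
python3 - <<'E'
from h import *
s=sense();e=s["eef_pos"];print(e,s["tcp_rot"])
f=grab_frame("wrist");save("w8",f,1.5,(120,60,400,330))
for p in plates(f,42,300): print(p,tool(np.array(p[:2])-e[:2],.648))
print(plates(grab_frame("scene")))
print("A",tool(np.array([304.6,-315.5])-e[:2],.438))
E
```

```text
[ 525.88897527 -286.24146917  143.64771648] [ 3.13275336 -0.00392611  0.64785599]
(523.6, -282.3, 31, 84, 0.638) [ 0.55406032 -4.52411363]
[(303.5, -317.2, 32, 85, 0.411), (1753.3, 1116.3, 135, 311, 0.905)]
A [-212.80907396  -67.35852017]
```

View pics/w8.png

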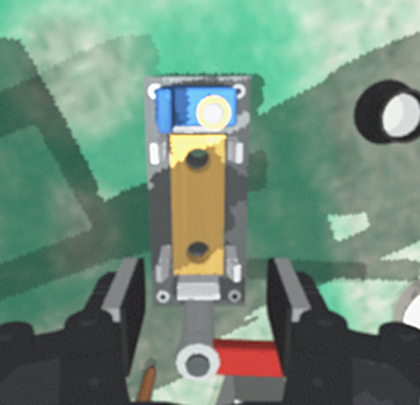

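Both plates are stacked square, with the top one at crop px (198,205). I move on to the last plate.

>>> step_arm([
  {"claw": 46, "delta_pos": [0, 0, 0], "turn": 0.105},
  {"claw": 46, "delta_pos": [0, 0, 0], "turn": 0.105},
  {"claw": 46, "delta_pos": [-35.1, -10.7, 0], "turn": 0},
  {"claw": 46, "delta_pos": [-35.1, -10.7, 0], "turn": 0},
  {"claw": 46, "delta_pos": [-35.1, -10.7, 0], "turn": 0},
  {"claw": 46, "delta_pos": [-35.1, -10.7, 0], "turn": 0},
  {"claw": 46, "delta_pos": [-35.1, -10.7, 0], "turn": 0},
  {"claw": 46, "delta_pos": [-35.1, -10.7, 0], "turn": 0},
])

```text
clock: 16.87
eef_pos: [302.2, -314.6, 135.9]
tcp_rot: [-3.14, 0.001, 0.438]
contact_force: [-0.3, -0.4, -0.1]
opening: 0.537
grasp_force: 0.0
```

>>> step_arm([
  {"claw": 46, "delta_pos": [0, 0, 38], "turn": 0},
  {"claw": 46, "delta_pos": [0, 0, 38], "turn": 0},
  {"claw": 46, "delta_pos": [0, 0, 26], "turn": 0},
  {"claw": 46, "delta_pos": [0, 0, 0], "turn": 0},
  {"claw": 46, "delta_pos": [0, 0, 0], "turn": 0},
])

```text
clock: 17.28
eef_pos: [303.1, -314.1, 33.7]
tcp_rot: [-3.137, 0.002, 0.438]
contact_force: [-0.8, 0.2, 0.0]
opening: 0.538
grasp_force: 0.0
```

```bash
python3 - <<'E'
from h import *
s=sense();e=s["eef_pos"];print(e,s["tcp_rot"])
print(plates(grab_frame("wrist"),6,800)); print(plates(grab_frame("scene")))
print("A",tool(np.array([304.6,-315.5])-e[:2],.438))
E
```

```text
[ 303.10723914 -314.12804311   33.74653074] [-3.13680215e+00  1.63498974e-03  4.37664736e-01]
[(305.3, -312.1, 29, 82, 0.43)]
[(1753.4, 1116.5, 135, 310, 0.905)]
A [0.76995996 1.87556987]
```

>>> step_arm([
  {"claw": 46, "delta_pos": [0.5, 1, 12], "turn": 0},
  {"claw": 46, "delta_pos": [0, 0, 8], "turn": 0},
  {"claw": 46, "delta_pos": [0, 0, 3.5], "turn": 0},
  {"claw": 46, "delta_pos": [0, 0, 0], "turn": 0},
  {"claw": 46, "delta_pos": [0, 0, 0], "turn": 0},
])

```text
clock: 17.8
eef_pos: [305.5, -316.2, 12.0]
tcp_rot: [3.141, -0.0, 0.438]
contact_force: [0.0, -0.6, 0.0]
opening: 0.541
grasp_force: 0.0
```

>>> step_arm([
  {"claw": 24, "delta_pos": [0, 0, 0], "turn": 0},
  {"claw": 24, "delta_pos": [0, 0, 0], "turn": 0},
  {"claw": 24, "delta_pos": [0, 0, 0], "turn": 0},
  {"claw": 24, "delta_pos": [0, 0, 0], "turn": 0},
  {"claw": 24, "delta_pos": [0, 0, 0], "turn": 0},
], force=40)

```text
clock: 18.22
eef_pos: [305.5, -316.3, 12.3]
tcp_rot: [3.141, -0.0, 0.438]
contact_force: [-0.3, 1.2, 8.2]
opening: 0.317
grasp_force: 38.8
```

>>> step_arm([
  {"claw": 44, "delta_pos": [0, 0, 0], "turn": 0},
  {"claw": 44, "delta_pos": [0, 0, 0], "turn": 0},
  {"claw": 44, "delta_pos": [-0.5, 0, 3], "turn": 0},
  {"claw": 44, "delta_pos": [0, 0, 0], "turn": 0},
  {"claw": 24, "delta_pos": [0, 0, 0], "turn": 0},
  {"claw": 24, "delta_pos": [0, 0, 0], "turn": 0},
  {"claw": 24, "delta_pos": [0, 0, 0], "turn": 0},
  {"claw": 24, "delta_pos": [0, 0, 0], "turn": 0},
])

```text
clock: 18.88
eef_pos: [304.8, -316.3, 8.6]
tcp_rot: [-3.141, 0.0, 0.438]
contact_force: [-1.5, 1.0, 4.3]
opening: 0.335
grasp_force: 39.3
```

>>> step_arm([
  {"claw": 24, "delta_pos": [0, 0, -34], "turn": 0},
  {"claw": 24, "delta_pos": [0, 0, -34], "turn": 0},
  {"claw": 24, "delta_pos": [0, 0, -34], "turn": -0.105},
  {"claw": 24, "delta_pos": [0, 0, 0], "turn": -0.105},
  {"claw": 24, "delta_pos": [32, 17.5, 0], "turn": 0},
  {"claw": 24, "delta_pos": [32, 17.5, 0], "turn": 0},
  {"claw": 24, "delta_pos": [32, 17.5, 0], "turn": 0},
  {"claw": 24, "delta_pos": [32, 17.5, 0], "turn": 0},
])

```text
clock: 19.55
eef_pos: [450.7, -294.6, 110.6]
tcp_rot: [3.141, -0.0, 0.647]
contact_force: [0.7, -0.8, -0.8]
opening: 0.335
grasp_force: 40.4
```

>>> step_arm([
  {"claw": 24, "delta_pos": [32, 17.5, 0], "turn": 0},
  {"claw": 24, "delta_pos": [32, 17.5, 0], "turn": 0},
  {"claw": 24, "delta_pos": [0, 0, 15], "turn": 0},
  {"claw": 24, "delta_pos": [0, 0, 10], "turn": 0},
  {"claw": 24, "delta_pos": [0, 0, 0], "turn": 0},
  {"claw": 24, "delta_pos": [0, 0, 0], "turn": 0},
  {"claw": 24, "delta_pos": [0, 0, 0], "turn": 0},
])

```text
clock: 20.13
eef_pos: [520.2, -284.4, 85.6]
tcp_rot: [-3.141, 0.001, 0.647]
contact_force: [0.5, -0.1, -0.5]
opening: 0.332
grasp_force: 40.3
```

>>> step_arm([
  {"claw": 24, "delta_pos": [1.3, 0.6, 6], "turn": 0},
  {"claw": 24, "delta_pos": [0, 0, 10], "turn": 0},
  {"claw": 24, "delta_pos": [0, 0, 8], "turn": 0},
  {"claw": 24, "delta_pos": [0, 0, 6], "turn": 0},
  {"claw": 24, "delta_pos": [0, 0, 4.5], "turn": 0},
  {"claw": 24, "delta_pos": [0, 0, 0], "turn": 0},
  {"claw": 24, "delta_pos": [0, 0, 0], "turn": 0},
])

```text
clock: 20.72
eef_pos: [522.7, -284.0, 50.8]
tcp_rot: [-3.141, 0.0, 0.648]
contact_force: [0.7, 0.1, -0.0]
opening: 0.333
grasp_force: 40.4
```

>>> step_arm([
  {"claw": 44, "delta_pos": [0, 0, 0], "turn": 0},
  {"claw": 44, "delta_pos": [0, 0, 0], "turn": 0},
  {"claw": 44, "delta_pos": [0, 0, 0], "turn": 0},
  {"claw": 44, "delta_pos": [0, 0, -20], "turn": 0},
  {"claw": 44, "delta_pos": [0, 0, -35], "turn": 0},
  {"claw": 44, "delta_pos": [0, 0, -35], "turn": 0},
  {"claw": 44, "delta_pos": [0, 0, 0], "turn": 0},
  {"claw": 44, "delta_pos": [0, 0, 0], "turn": 0},
])

```text
clock: 21.38
eef_pos: [524.2, -284.8, 143.4]
tcp_rot: [3.137, -0.002, 0.648]
contact_force: [0.4, 0.1, -0.6]
opening: 0.515
grasp_force: 0.0
```

```bash
cat >> h.py <<'E'
def circles(f,z,box,dp=1,p2=12,r=(4,14)):
    x0,y0,x1,y1=box;g=cv2.cvtColor(f["img"],cv2.COLOR_RGB2GRAY)[y0:y1,x0:x1]
    g=cv2.resize(g,None,fx=3,fy=3,interpolation=cv2.INTER_CUBIC)
    c=cv2.HoughCircles(g,cv2.HOUGH_GRADIENT,dp,30,param1=120,param2=p2*2,minRadius=r[0]*3,maxRadius=r[1]*3)
    return [] if c is None else [(x0+a/3,y0+b/3,q/3,np.round(ray(f,x0+a/3,y0+b/3,z),1)) for a,b,q in c[0][:6]]
E
python3 - <<'E'
from h import *
s=sense();e=s["eef_pos"];print(e,s["tcp_rot"][2])
f=grab_frame("wrist");g=grab_frame("top")
for p in plates(f,48,300): print(p,tool(np.array(p[:2])-e[:2],.648))
h=cv2.cvtColor(f["img"],cv2.COLOR_RGB2HSV);m=cv2.inRange(h,(17,110,90),(32,255,255))
cs,hi=cv2.findContours(m,cv2.RETR_CCOMP,cv2.CHAIN_APPROX_NONE)
for c,k in zip(cs,hi[0]):
    if k[3]>=0 and cv2.contourArea(c)>40:
        M=cv2.moments(c);w=ray(f,M["m10"]/M["m00"],M["m01"]/M["m00"],48);print(w,tool(w[:2]-e[:2],.648))
im=np.hstack([cv2.resize(f["img"][60:330,120:400],(400,386)),cv2.resize(g["img"][180:276,260:360],(400,386))]);cv2.imwrite("pics/w9.png",im[:,:,::-1])
E
```

```text
[ 524.23032181 -284.75327688  143.41821833] 0.6478430924203034
(524.0, -282.2, 30, 83, 0.646) [ 1.35750625 -2.17472934]
[ 503.85685618 -296.81876727   48.        ] [-23.52625884  -2.67755588]
[ 546.50986516 -264.9670225    48.        ] [29.70615978 -2.32765672]
```

View pics/w9.png

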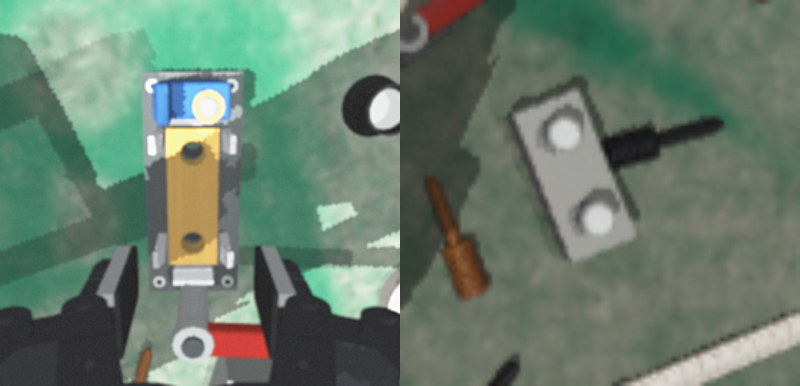

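The left part (wrist) shows three plates stacked flat, with holes at (192,150) and (192,241). The right part (top) shows the steel heads in the stand at (566,135) and (598,217); the brown and black lookalikes lie on the bench beside it. I go above the first pin.

>>> step_arm([
  {"claw": 44, "delta_pos": [-39.4, 9.8, 0], "turn": 0},
  {"claw": 44, "delta_pos": [-39.4, 9.8, 0], "turn": 0},
  {"claw": 44, "delta_pos": [-39.4, 9.8, 0], "turn": 0},
  {"claw": 44, "delta_pos": [-39.4, 9.8, 0], "turn": 0},
  {"claw": 44, "delta_pos": [0, 0, 0], "turn": 0},
  {"claw": 44, "delta_pos": [0, 0, 0], "turn": 0},
  {"claw": 44, "delta_pos": [0, 0, 0], "turn": 0},
])

```text
clock: 22.07
eef_pos: [420.2, -409.7, 139.8]
tcp_rot: [-3.139, -0.0, 0.647]
contact_force: [0.4, 0.1, -0.6]
opening: 0.517
grasp_force: 0.0
```

```bash
python3 - <<'E'
from h import *
s=sense();e=s["eef_pos"];print(e,s["tcp_rot"][2])
f=grab_frame("wrist");g=grab_frame("top")
for u,v in ((301.5,213.6),(309.5,234)): print("top",ray(g,u,v,78))
for c in circles(f,78,(160,100,340,340),r=(8,22)): print(c,tool(c[3][:2]-e[:2],.648))
save("w10",f,1.2)
E
```

```text
[ 420.18137719 -409.73767725  139.80653036] 0.6466569124490911
top [ 420.19836268 -410.97739665   78.        ]
top [ 375.90388822 -429.00549289   78.        ]
```

View pics/w10.png

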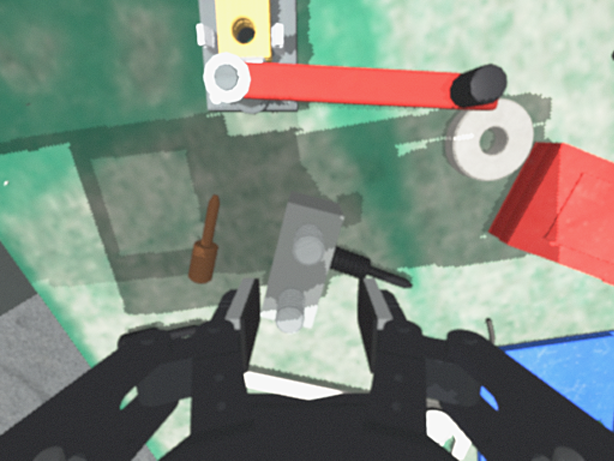

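The wrist view shows the near head's top at about (309,245) and the other at (289,315), aligned with the tool's column. The brown and black lookalikes lie at (205,245) and (370,268), and the bar is open at (350,85).

```bash
python3 - <<'E'
from h import *
s=sense();e=s["eef_pos"];y=s["tcp_rot"][2]
f=grab_frame("wrist")
for u,v in ((309,245),(289,315)):
    w=ray(f,u/1.2,v/1.2,78);print(w,tool(w[:2]-e[:2],y))
save("w11",f,4,(210,170,310,290))
E
```

```text
[ 427.16962451 -404.42685568   78.        ] [ 7.68198882 -0.10244827]
[ 381.88497447 -422.75202186   78.        ] [-39.47415227 -12.86213489]
```

View pics/w11.png

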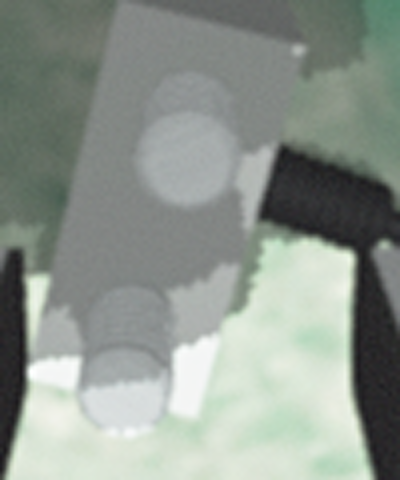

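The head tops in the crop are at (188,159) and (125,390), with the first directly under the TCP.

>>> step_arm([
  {"claw": 44, "delta_pos": [0.5, 0, 30], "turn": 0},
  {"claw": 44, "delta_pos": [0, 0, 25], "turn": 0},
  {"claw": 44, "delta_pos": [0, 0, 13.5], "turn": 0},
  {"claw": 44, "delta_pos": [0, 0, 0], "turn": 0},
  {"claw": 12, "delta_pos": [0, 0, 0], "turn": 0},
  {"claw": 12, "delta_pos": [0, 0, 0], "turn": 0},
  {"claw": 12, "delta_pos": [0, 0, 0], "turn": 0},
  {"claw": 12, "delta_pos": [0, 0, 0], "turn": 0},
])

```text
clock: 22.88
eef_pos: [421.8, -410.4, 73.7]
tcp_rot: [3.14, -0.0, 0.648]
contact_force: [-0.7, 0.2, -1.2]
opening: 0.212
grasp_force: 39.0
```

>>> step_arm([
  {"claw": 12, "delta_pos": [0, 0, 0], "turn": 0},
  {"claw": 12, "delta_pos": [0, 0, 0], "turn": 0},
])

```text
clock: 23.05
eef_pos: [421.7, -410.5, 73.6]
tcp_rot: [3.14, -0.0, 0.648]
contact_force: [-0.7, 1.1, 4.8]
opening: 0.211
grasp_force: 39.4
```

>>> step_arm([
  {"claw": 12, "delta_pos": [0, 0, -36], "turn": 0},
  {"claw": 12, "delta_pos": [0, 0, -37], "turn": 0},
  {"claw": 12, "delta_pos": [0, 0, -37], "turn": 0},
  {"claw": 12, "delta_pos": [36.9, -8.1, 0], "turn": 0},
  {"claw": 12, "delta_pos": [36.9, -8.1, 0], "turn": 0},
  {"claw": 12, "delta_pos": [36.9, -8.1, 0], "turn": 0},
  {"claw": 12, "delta_pos": [36.9, -8.1, 0], "turn": 0},
  {"claw": 12, "delta_pos": [36.9, -8.1, 0], "turn": 0},
])

```text
clock: 23.72
eef_pos: [544.6, -265.1, 183.0]
tcp_rot: [3.141, -0.0, 0.647]
contact_force: [0.7, -0.5, -1.2]
opening: 0.206
grasp_force: 39.5
```

>>> step_arm([
  {"claw": 12, "delta_pos": [0, 0, 20], "turn": 0},
  {"claw": 12, "delta_pos": [0, 0, 20], "turn": 0},
  {"claw": 12, "delta_pos": [0, 0, 10], "turn": 0},
  {"claw": 12, "delta_pos": [0, 0, 0], "turn": 0},
  {"claw": 12, "delta_pos": [0, 0, 0], "turn": 0},
  {"claw": 12, "delta_pos": [0, 0, 0], "turn": 0},
])

```text
clock: 24.22
eef_pos: [544.1, -267.1, 133.5]
tcp_rot: [3.141, -0.0, 0.647]
contact_force: [0.6, 0.8, -0.3]
opening: 0.212
grasp_force: 39.5
```

```bash
python3 - <<'E'
from h import *
s=sense();e=s["eef_pos"];print(e,s["tcp_rot"],s["grasp_force"],tool(np.array([544.3,-266.9])-e[:2],.648))
f=grab_frame("wrist");g=grab_frame("scene")
im=np.hstack([cv2.resize(f["img"][120:330,150:370],(419,400)),cv2.resize(g["img"][150:250,235:330],(380,400))]);cv2.imwrite("pics/w12.png",im[:,:,::-1])
E
```

```text
[ 544.0837872  -267.13788552  133.52127671] [ 3.14060105e+00 -4.70314852e-04  6.46932209e-01] 39.537538290023804 [ 0.3159709  -0.05915982]
```

View pics/w12.png

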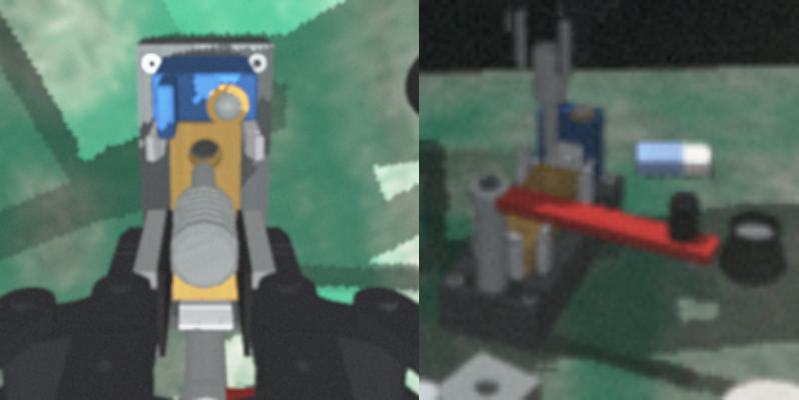

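The left part (wrist) shows the pin head at (205,255), its shaft tip near (204,168), and the left hole just beyond at (206,150). The right part (scene) shows the pin upright above the stack.

```bash
python3 - <<'E'
from h import *
s=sense();e=s["eef_pos"];y=s["tcp_rot"][2]
f=grab_frame("wrist")
def q(n,u,v,z): print(n,np.round(tool(ray(f,150+u/1.905-.3,120+v/1.905-.3,z)[:2]-e[:2],y),1))
q("headtop",205,254,e[2]+4.4);q("tip",204,168,e[2]-69.6);q("tip(160)",204,160,e[2]-69.6);q("hole",206,149,48)
save("w13",f,6,(205,170,305,260))
E
```

```text
headtop [ 4.6 -0.2]
tip [ 2.3 -0.4]
tip(160) [ 5.6 -0.4]
hole [5.  0.4]
```

View pics/w13.png

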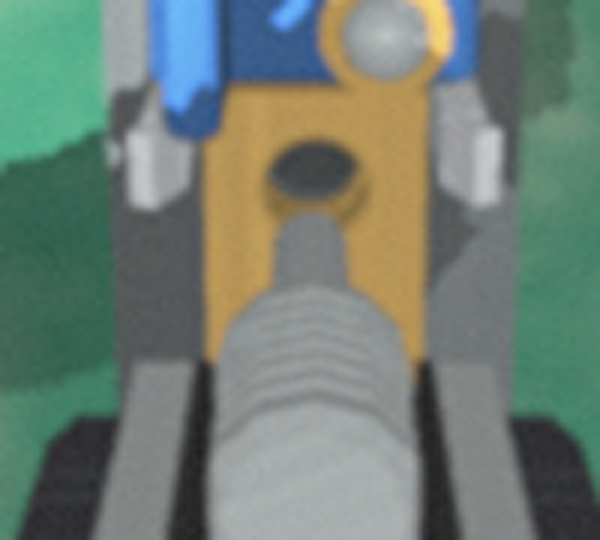

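The tip ends at crop (312,218) and the rim of the top hole is centred at about (318,184), so they line up to about 1 mm. I insert it.

>>> step_arm([
  {"claw": 12, "delta_pos": [0.8, 0.6, 6], "turn": 0},
  {"claw": 12, "delta_pos": [0, 0, 8], "turn": 0},
  {"claw": 12, "delta_pos": [0, 0, 8], "turn": 0},
  {"claw": 12, "delta_pos": [0, 0, 6], "turn": 0},
  {"claw": 12, "delta_pos": [0, 0, 0], "turn": 0},
])

```text
clock: 24.78
eef_pos: [543.8, -265.8, 102.6]
tcp_rot: [-3.139, 0.001, 0.648]
contact_force: [0.2, 0.8, -0.6]
opening: 0.21
grasp_force: 39.5
```

>>> step_arm([
  {"claw": 12, "delta_pos": [0, 0, 8], "turn": 0},
  {"claw": 12, "delta_pos": [0, 0, 8], "turn": 0},
  {"claw": 12, "delta_pos": [0, 0, 6], "turn": 0},
  {"claw": 12, "delta_pos": [0, 0, 4], "turn": 0},
  {"claw": 12, "delta_pos": [0, 0, 0], "turn": 0},
  {"claw": 12, "delta_pos": [0, 0, 0], "turn": 0},
])

```text
clock: 25.28
eef_pos: [544.7, -266.3, 78.3]
tcp_rot: [-3.141, 0.0, 0.648]
contact_force: [0.1, -0.1, -1.3]
opening: 0.209
grasp_force: 39.5
```

>>> step_arm([
  {"claw": 12, "delta_pos": [0, 0, 2], "turn": 0},
  {"claw": 12, "delta_pos": [0, 0, 0.7], "turn": 0},
  {"claw": 12, "delta_pos": [0, 0, 0], "turn": 0},
  {"claw": 12, "delta_pos": [0, 0, 0], "turn": 0},
])

```text
clock: 25.62
eef_pos: [544.9, -266.5, 76.1]
tcp_rot: [3.141, -0.0, 0.648]
contact_force: [0.2, 0.2, -0.5]
opening: 0.208
grasp_force: 39.5
```

>>> step_arm([
  {"claw": 40, "delta_pos": [0, 0, 0], "turn": 0},
  {"claw": 40, "delta_pos": [0, 0, 0], "turn": 0},
  {"claw": 40, "delta_pos": [0, 0, 0], "turn": 0},
  {"claw": 40, "delta_pos": [0, 0, -15], "turn": 0},
  {"claw": 40, "delta_pos": [0, 0, -25], "turn": 0},
  {"claw": 40, "delta_pos": [0, 0, -25], "turn": 0},
  {"claw": 40, "delta_pos": [-38.9, 4.6, 0], "turn": 0},
  {"claw": 40, "delta_pos": [-38.9, 4.6, 0], "turn": 0},
])

```text
clock: 26.28
eef_pos: [490.0, -321.0, 142.9]
tcp_rot: [3.137, -0.002, 0.651]
contact_force: [0.3, -1.2, -0.2]
opening: 0.473
grasp_force: 0.0
```

>>> step_arm([
  {"claw": 40, "delta_pos": [-38.9, 4.6, 0], "turn": 0},
  {"claw": 40, "delta_pos": [-38.9, 4.6, 0], "turn": 0},
  {"claw": 40, "delta_pos": [-38.9, 4.6, 0], "turn": 0},
  {"claw": 40, "delta_pos": [-38.9, 4.6, 0], "turn": 0},
  {"claw": 40, "delta_pos": [0, 0, 0], "turn": 0},
  {"claw": 40, "delta_pos": [0, 0, 0], "turn": 0},
  {"claw": 40, "delta_pos": [0, 0, 0], "turn": 0},
])

```text
clock: 26.87
eef_pos: [375.4, -429.3, 141.0]
tcp_rot: [3.141, -0.0, 0.647]
contact_force: [0.4, -0.8, -0.4]
opening: 0.463
grasp_force: 0.0
```

```bash
python3 - <<'E'
from h import *
s=sense();e=s["eef_pos"];y=s["tcp_rot"][2];print(e,s["tcp_rot"])
f=grab_frame("wrist");g=grab_frame("scene")
im=np.hstack([cv2.resize(f["img"][170:290,200:310],(400,436)),cv2.resize(g["img"][150:250,235:330],(380,436))]);cv2.imwrite("pics/w14.png",im[:,:,::-1])
for u,v in ((257,209.7),(257,214)):
    w=ray(f,u,v,78);print(tool(w[:2]-e[:2],y))
E
```

```text
[ 375.40354848 -429.25004515  140.95781961] [ 3.14149367e+00 -3.19334723e-04  6.46732375e-01]
[ 3.21501565 -0.39055263]
[-0.11127621 -0.39202028]
```

View pics/w14.png

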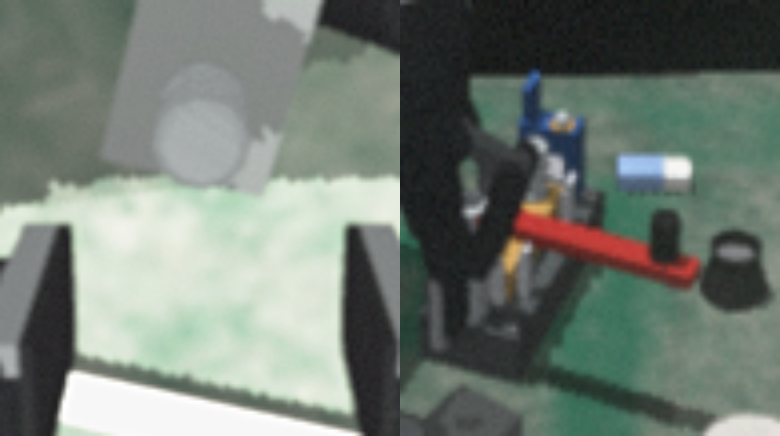

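The left part shows the second pin head's top at crop (200,142), straight under the TCP. The right part shows the first pin down in the stack and the bar open. I have now viewed 17 pictures, past the limit of 14, so I will view no more and work from numbers only.

>>> step_arm([
  {"claw": 44, "delta_pos": [0.8, -0.7, 30], "turn": 0},
  {"claw": 44, "delta_pos": [0, 0, 25], "turn": 0},
  {"claw": 44, "delta_pos": [0, 0, 13], "turn": 0},
  {"claw": 44, "delta_pos": [0, 0, 0], "turn": 0},
  {"claw": 44, "delta_pos": [0, 0, 0], "turn": 0},
  {"claw": 12, "delta_pos": [0, 0, 0], "turn": 0},
  {"claw": 12, "delta_pos": [0, 0, 0], "turn": 0},
  {"claw": 12, "delta_pos": [0, 0, 0], "turn": 0},
])

```text
clock: 27.63
eef_pos: [376.4, -428.7, 74.2]
tcp_rot: [3.14, -0.0, 0.648]
contact_force: [0.9, 1.3, 3.5]
opening: 0.209
grasp_force: 38.9
```

>>> step_arm([
  {"claw": 12, "delta_pos": [0, 0, 0], "turn": 0},
  {"claw": 12, "delta_pos": [0, 0, 0], "turn": 0},
  {"claw": 12, "delta_pos": [0, 0, 0], "turn": 0},
])

```text
clock: 27.88
eef_pos: [376.3, -428.7, 74.1]
tcp_rot: [3.14, -0.0, 0.648]
contact_force: [0.4, 2.4, 7.2]
opening: 0.211
grasp_force: 39.2
```

>>> step_arm([
  {"claw": 12, "delta_pos": [0, 0, -36], "turn": 0},
  {"claw": 12, "delta_pos": [0, 0, -38], "turn": 0},
  {"claw": 12, "delta_pos": [0, 0, -38], "turn": 0},
  {"claw": 12, "delta_pos": [35.2, -5.5, 0], "turn": 0},
  {"claw": 12, "delta_pos": [35.2, -5.5, 0], "turn": 0},
  {"claw": 12, "delta_pos": [35.2, -5.5, 0], "turn": 0},
  {"claw": 12, "delta_pos": [35.2, -5.5, 0], "turn": 0},
  {"claw": 12, "delta_pos": [35.2, -5.5, 0], "turn": 0},
])

```text
clock: 28.55
eef_pos: [500.2, -298.9, 185.5]
tcp_rot: [3.141, -0.0, 0.647]
contact_force: [0.9, -1.4, -0.9]
opening: 0.21
grasp_force: 39.5
```

>>> step_arm([
  {"claw": 12, "delta_pos": [0, 0, 20], "turn": 0},
  {"claw": 12, "delta_pos": [0, 0, 20], "turn": 0},
  {"claw": 12, "delta_pos": [0, 0, 12], "turn": 0},
  {"claw": 12, "delta_pos": [0, 0, 0], "turn": 0},
  {"claw": 12, "delta_pos": [0, 0, 0], "turn": 0},
  {"claw": 12, "delta_pos": [0, 0, 0], "turn": 0},
])

```text
clock: 29.05
eef_pos: [499.5, -300.8, 133.7]
tcp_rot: [3.141, -0.0, 0.647]
contact_force: [0.5, -0.1, -0.3]
opening: 0.21
grasp_force: 39.4
```

```bash
python3 - <<'E'
from h import *
s=sense();e=s["eef_pos"];print(e,s["tcp_rot"],s["contact_force"],tool(np.array([500.1,-300.5])-e[:2],.648))
E
```

```text
[ 499.54134599 -300.75001592  133.74141472] [ 3.14066279e+00 -3.57203798e-04  6.47000926e-01] [ 0.51256493 -0.06618095 -0.32675194] [0.59631856 0.13786383]
```

>>> step_arm([
  {"claw": 12, "delta_pos": [0.6, 0.1, 6], "turn": 0},
  {"claw": 12, "delta_pos": [0, 0, 8], "turn": 0},
  {"claw": 12, "delta_pos": [0, 0, 8], "turn": 0},
  {"claw": 12, "delta_pos": [0, 0, 6], "turn": 0},
  {"claw": 12, "delta_pos": [0, 0, 0], "turn": 0},
  {"claw": 12, "delta_pos": [0, 0, 0], "turn": 0},
])

```text
clock: 29.55
eef_pos: [499.5, -299.6, 104.2]
tcp_rot: [-3.14, 0.0, 0.648]
contact_force: [-0.5, 0.2, -0.1]
opening: 0.213
grasp_force: 39.5
```

>>> step_arm([
  {"claw": 12, "delta_pos": [0, 0, 8], "turn": 0},
  {"claw": 12, "delta_pos": [0, 0, 8], "turn": 0},
  {"claw": 12, "delta_pos": [0, 0, 6], "turn": 0},
  {"claw": 12, "delta_pos": [0, 0, 4], "turn": 0},
  {"claw": 12, "delta_pos": [0, 0, 1.5], "turn": 0},
  {"claw": 12, "delta_pos": [0, 0, 0], "turn": 0},
  {"claw": 12, "delta_pos": [0, 0, 0], "turn": 0},
])

```text
clock: 30.13
eef_pos: [499.9, -299.8, 77.4]
tcp_rot: [3.142, 0.0, 0.648]
contact_force: [0.4, 0.1, -1.0]
opening: 0.211
grasp_force: 39.5
```

>>> step_arm([
  {"claw": 12, "delta_pos": [0, 0, 0.8], "turn": 0},
  {"claw": 12, "delta_pos": [0, 0, 0], "turn": 0},
  {"claw": 38, "delta_pos": [0, 0, 0], "turn": 0},
  {"claw": 38, "delta_pos": [0, 0, 0], "turn": 0},
  {"claw": 38, "delta_pos": [0, 0, 0], "turn": 0},
  {"claw": 38, "delta_pos": [0, 0, -15], "turn": 0},
  {"claw": 38, "delta_pos": [0, 0, -25], "turn": 0},
  {"claw": 38, "delta_pos": [0, 0, -25], "turn": 0},
])

```text
clock: 30.8
eef_pos: [499.3, -299.4, 141.7]
tcp_rot: [-3.14, 0.001, 0.648]
contact_force: [0.0, -0.9, 0.4]
opening: 0.445
grasp_force: 0.0
```

>>> step_arm([
  {"claw": 38, "delta_pos": [0, 0, -15], "turn": 0.125},
  {"claw": 38, "delta_pos": [0, 0, -5], "turn": 0.125},
  {"claw": 38, "delta_pos": [0, 0, 0], "turn": 0.125},
  {"claw": 38, "delta_pos": [0, 0, 0], "turn": 0.125},
  {"claw": 38, "delta_pos": [0, 0, 0], "turn": 0.125},
  {"claw": 38, "delta_pos": [0, 0, 0], "turn": 0.125},
  {"claw": 38, "delta_pos": [0, 0, 0], "turn": 0.125},
  {"claw": 38, "delta_pos": [0, 0, 0], "turn": 0.125},
])

```text
clock: 31.47
eef_pos: [499.9, -299.8, 161.7]
tcp_rot: [3.142, -0.0, -0.358]
contact_force: [0.1, -0.9, 0.4]
opening: 0.442
grasp_force: 0.0
```

>>> step_arm([
  {"claw": 38, "delta_pos": [0, 0, 0], "turn": 0.125},
  {"claw": 38, "delta_pos": [0, 0, 0], "turn": 0.125},
  {"claw": 38, "delta_pos": [0, 0, 0], "turn": 0},
  {"claw": 38, "delta_pos": [0, 0, 0], "turn": 0},
])

```text
clock: 31.8
eef_pos: [499.9, -299.8, 161.7]
tcp_rot: [3.142, -0.0, -0.598]
contact_force: [-0.4, -0.6, 0.4]
opening: 0.445
grasp_force: 0.0
```

```bash
python3 - <<'E'
from h import *
s=sense();e=s["eef_pos"];print(e,s["tcp_rot"])
g=grab_frame("top");k=ray(g,308,157.5,124)+[-1.5,1,0];print("knob",k)
n=np.array([522.2,-284.]);Y=.648;ey=np.array([np.cos(Y),np.sin(Y)]);H=n-62*ey;d=k[:2]-H
print("r",np.linalg.norm(d),"th",Y-np.arctan2(d[1],d[0]),"move",tool(k[:2]-e[:2],s["tcp_rot"][2]))
f=grab_frame("wrist")
h=cv2.cvtColor(f["img"],cv2.COLOR_RGB2HSV);m=cv2.inRange(h,(0,170,90),(6,255,255))
for c in cv2.findContours(m,cv2.RETR_EXTERNAL,cv2.CHAIN_APPROX_NONE)[0]:
    if cv2.contourArea(c)>300:
        w=np.array([ray(f,u,v,100)[:2] for u,v in c[:,0]],np.float32);print("red",np.round(cv2.boxPoints(cv2.minAreaRect(w))).tolist())
E
```

```text
[ 499.90202135 -299.790639    161.68023783] [ 3.14157864e+00 -1.61235329e-04 -5.98215951e-01]
knob [ 535.9417177  -416.66479864  124.        ]
r 114.28902274358553 th 1.6331294389338362 move [95.60102171 76.28154135]
red [[475.0, -332.0], [542.0, -429.0], [554.0, -420.0], [488.0, -323.0]]
red [[516.0, -468.0], [519.0, -480.0], [559.0, -468.0], [555.0, -456.0]]
```

>>> step_arm([
  {"claw": 38, "delta_pos": [31.6, 24.9, 0], "turn": 0},
  {"claw": 38, "delta_pos": [31.6, 24.9, 0], "turn": 0},
  {"claw": 38, "delta_pos": [31.6, 24.9, 0], "turn": 0},
  {"claw": 38, "delta_pos": [0, 0, 0], "turn": 0},
  {"claw": 38, "delta_pos": [0, 0, 20], "turn": 0},
  {"claw": 38, "delta_pos": [0, 0, 15], "turn": 0},
  {"claw": 38, "delta_pos": [0, 0, 0], "turn": 0},
])

```text
clock: 32.48
eef_pos: [534.0, -414.0, 123.3]
tcp_rot: [-3.141, 0.005, -0.6]
contact_force: [-0.6, 0.7, 0.1]
opening: 0.444
grasp_force: 0.0
```

```bash
python3 - <<'E'
from h import *
s=sense();e=s["eef_pos"];print(e,s["tcp_rot"],s["contact_force"])
f=grab_frame("wrist")
# dark knob top between fingers
for z in (124,):
    print("knob px expected",proj(f,[536.4,-414,124]),proj(f,[536.4,-414,100]))
g=cv2.cvtColor(f["img"],cv2.COLOR_RGB2GRAY);h=cv2.cvtColor(f["img"],cv2.COLOR_RGB2HSV)
m=cv2.inRange(h,(0,170,90),(6,255,255));print(np.round(f["img"][200:300:6,200:320:6].mean(2)).astype(int))
E
```

```text
[ 533.95101679 -414.04328671  123.28189075] [-3.14128701  0.00504544 -0.60008112] [-0.57075341  0.70118313  0.05979558]
knob px expected (np.float64(256.6695315349612), np.float64(252.13166531469238)) (np.float64(256.70924578018787), np.float64(232.3275966416848))
[[139  80  81  86  85  84  85  78  83  76  68  79  88  83  84  85  84  88
   92 123]
 [134  76  78  80  78  79  83  74  77  89  88  88  77  73  78  77  78  79
   85 100]
 [140  82  80  82  78  77  80  79  79  88  87  90  88  76  76  77  75  72
   78  94]
 [147  78  81  81  79  80  79  76  89  89  89  89  84  78  77  71  79  77
   93  94]
 [138  80  81  79  82  80  80  70  35  37  35  87  77  76  75  85  86  86
   93 101]
 [136  77  84  78  78  78  80  44  37  41  29  39  77  75  76  89  94  97
  100 104]
 [134 112 127  44  79  85  75  40  38  43  39  32  79  88  85 117  35 128
  119 110]
 [ 46 127 129  43  85  82  78  37  45  45  44  40  94 102  95 115  42 128
  129  47]
 [ 59 128  93  40  92  94  89  46  43  45  43  38  98 105  95 114  34 107
  126  55]
 [125 131  42  41  90  76  85  54  39  44  41  66  94  92  97 119  36  44
  128 123]
 [128 132  44  35  65  88  86  85  66  48  79  97  94  97 115 126  35  43
  131 127]
 [136 163  39  40  68  87  90  87  86 136 108 106  92  97 131 126  44  40
  165 125]
 [ 46 154  40  30  81  90  85  87  85 131 103 106  95  96 126 124  36  45
  155  48]
 [ 50  44  42  39  89  89  86  88 129 125 109 111  99  97 120 105  39  45
   42  45]
 [ 48  43  44  56  85  86  88  83 128 101 102 109 107 112 106  93  52  45
   44  43]
 [ 53  46  48  81  85  85  88 111 118  97  98 106 107 130 132  92  81  52
   42  48]
 [ 46  46  51  85  89  85  84 124 121  98  95  99  98 120 127 104  94  49
   48  48]]
```

>>> step_arm([
  {"claw": 38, "delta_pos": [0, 0, 6], "turn": 0},
  {"claw": 26, "delta_pos": [0, 0, 5.5], "turn": 0},
  {"claw": 26, "delta_pos": [0, 0, 0], "turn": 0},
  {"claw": 26, "delta_pos": [0, 0, 0], "turn": 0},
])

```text
clock: 32.87
eef_pos: [535.8, -415.0, 115.3]
tcp_rot: [3.142, -0.0, -0.602]
contact_force: [1.1, -0.3, -0.3]
opening: 0.305
grasp_force: 0.0
```

```bash
python3 - <<'E'
from h import *
s=sense();e=s["eef_pos"];print(e,s["tcp_rot"],s["contact_force"],s["opening"])
H=np.array([472.8,-321.4]);Y=.648;yaw=s["tcp_rot"][2]
th=np.linspace(1.60,-0.04,17);P=[e[:2]]+[H+112*np.array([np.cos(Y-t),np.sin(Y-t)]) for t in th[1:]]
for a,b in zip(P,P[1:]): print(np.round(tool(b-a,yaw),1)); yaw+=.07
print(P[0]-H,np.linalg.norm(P[0]-H))
E
```

```text
[ 535.7978723  -414.95676351  115.31643319] [ 3.14156487e+00 -1.81805187e-04 -6.01668670e-01] [ 1.13299641 -0.32356122 -0.32007207] 0.30543509005094605
[  3.7 -14. ]
[  3.  -11.1]
[  2.7 -11.2]
[  2.3 -11.2]
[  1.9 -11.3]
[  1.6 -11.4]
[  1.2 -11.4]
[  0.8 -11.4]
[  0.4 -11.5]
[  0.1 -11.5]
[ -0.3 -11.5]
[ -0.7 -11.5]
[ -1.  -11.4]
[ -1.4 -11.4]
[ -1.8 -11.3]
[ -2.1 -11.3]
[ 62.9978723  -93.55676351] 112.79007010236906
```

>>> step_arm([
  {"claw": 26, "delta_pos": [3.7, -14, 0], "turn": -0.07},
  {"claw": 26, "delta_pos": [3, -11.1, 0], "turn": -0.07},
  {"claw": 26, "delta_pos": [2.7, -11.2, 0], "turn": -0.07},
  {"claw": 26, "delta_pos": [2.3, -11.2, 0], "turn": -0.07},
  {"claw": 26, "delta_pos": [1.9, -11.3, 0], "turn": -0.07},
  {"claw": 26, "delta_pos": [1.6, -11.4, 0], "turn": -0.07},
  {"claw": 26, "delta_pos": [1.2, -11.4, 0], "turn": -0.07},
  {"claw": 26, "delta_pos": [0.8, -11.4, 0], "turn": -0.07},
])

```text
clock: 33.53
eef_pos: [584.8, -336.2, 116.0]
tcp_rot: [3.141, -0.002, -0.038]
contact_force: [0.3, -1.2, -0.2]
opening: 0.305
grasp_force: 0.4
```

>>> step_arm([
  {"claw": 26, "delta_pos": [0.4, -11.5, 0], "turn": -0.07},
  {"claw": 26, "delta_pos": [0.1, -11.5, 0], "turn": -0.07},
  {"claw": 26, "delta_pos": [-0.3, -11.5, 0], "turn": -0.07},
  {"claw": 26, "delta_pos": [-0.7, -11.5, 0], "turn": -0.07},
  {"claw": 26, "delta_pos": [-1, -11.4, 0], "turn": -0.07},
  {"claw": 26, "delta_pos": [0, 0, 0], "turn": 0},
])

```text
clock: 34.03
eef_pos: [576.5, -278.2, 115.6]
tcp_rot: [-3.141, -0.0, 0.312]
contact_force: [-0.1, 0.2, 0.7]
opening: 0.303
grasp_force: 0.0
```

```bash
cat >> h.py <<'E'
def bar(f):
    h=cv2.cvtColor(f["img"],cv2.COLOR_RGB2HSV);m=cv2.inRange(h,(0,170,90),(6,255,255));o=[]
    for c in cv2.findContours(m,cv2.RETR_EXTERNAL,cv2.CHAIN_APPROX_NONE)[0]:
        if cv2.contourArea(c)>80:
            w=np.array([ray(f,u,v,100)[:2] for u,v in c[:,0]],np.float32);r=cv2.minAreaRect(w);b=cv2.boxPoints(r)
            d=max([b[1]-b[0],b[2]-b[1]],key=np.linalg.norm);o.append((np.round(r[0]).tolist(),np.round(r[1]).tolist(),"dir",round(float(np.arctan(d[1]/d[0])),3)))
    return o
E
python3 - <<'E'
from h import *
s=sense();e=s["eef_pos"];print(e,s["tcp_rot"],s["contact_force"],s["wrist_torque"])
for n in("wrist","top","scene"): print(n,bar(grab_frame(n)))
H=np.array([472.8,-321.4]);d=e[:2]-H;print(np.linalg.norm(d),.648-np.arctan2(d[1],d[0]))
E
```

```text
[ 576.46503649 -278.22365435  115.64332942] [-3.14115224e+00 -2.47423546e-05  3.12184271e-01] [-0.07950085  0.22680062  0.70147681] [-0.00795408 -0.00693752  0.04426811]
wrist [([542.0, -295.0], [45.0, 14.0], 'dir', 0.367), ([578.0, -425.0], [64.0, 19.0], 'dir', 0.298), ([591.0, -276.0], [16.0, 14.0], 'dir', 0.383)]
top [([406.0, -826.0], [180.0, 82.0], 'dir', 0.715), ([557.0, -594.0], [75.0, 197.0], 'dir', -1.281)]
scene []
112.29709085076979 0.2533520682407196
```

>>> step_arm([
  {"claw": 26, "delta_pos": [-1.4, -11.4, 0], "turn": -0.07},
  {"claw": 26, "delta_pos": [-1.8, -9, 0], "turn": -0.07},
  {"claw": 26, "delta_pos": [-1.6, -8, 0], "turn": -0.07},
  {"claw": 26, "delta_pos": [0, -3, 0], "turn": 0},
  {"claw": 26, "delta_pos": [0, -2.5, 0], "turn": 0},
  {"claw": 26, "delta_pos": [0, 0, 0], "turn": 0},
])

```text
clock: 34.68
eef_pos: [559.3, -250.6, 115.1]
tcp_rot: [-3.142, 0.0, 0.515]
contact_force: [0.7, 0.1, -0.4]
opening: 0.304
grasp_force: 0.0
```

```bash
python3 - <<'E'
from h import *
s=sense();e=s["eef_pos"];print(e,s["tcp_rot"],s["contact_force"],s["wrist_torque"])
print(bar(grab_frame("wrist")))
H=np.array([472.8,-321.4]);d=e[:2]-H;print(np.linalg.norm(d),.648-np.arctan2(d[1],d[0]))
E
```

```text
[ 559.32317307 -250.57907842  115.14196457] [-3.14152297e+00  1.01302496e-04  5.14621833e-01] [ 0.69719824  0.12124757 -0.37435836] [ 0.00137219 -0.0138421  -0.0262007 ]
[([580.0, -405.0], [41.0, 23.0], 'dir', 0.426), ([532.0, -277.0], [44.0, 14.0], 'dir', 0.648), ([574.0, -245.0], [16.0, 14.0], 'dir', 0.611)]
111.8117275231468 -0.03793187141009746
```

>>> step_arm([
  {"claw": 26, "delta_pos": [0, -2, 0], "turn": 0},
  {"claw": 26, "delta_pos": [0, -2, 0], "turn": 0},
  {"claw": 26, "delta_pos": [0, -1.5, 0], "turn": 0},
  {"claw": 26, "delta_pos": [0, 0, 0], "turn": 0},
  {"claw": 26, "delta_pos": [0, 0, 0], "turn": 0},
])

```text
clock: 35.15
eef_pos: [558.6, -248.9, 115.5]
tcp_rot: [3.135, -0.001, 0.517]
contact_force: [5.9, -14.3, -7.9]
opening: 0.302
grasp_force: 7.8
```

The push meets the stop at about 15 N. I back off, lift clear and verify.

>>> step_arm([
  {"claw": 26, "delta_pos": [0, 6, 0], "turn": 0},
  {"claw": 32, "delta_pos": [0, 0, 0], "turn": 0},
  {"claw": 32, "delta_pos": [0, 0, 0], "turn": 0},
  {"claw": 32, "delta_pos": [0, 0, -20], "turn": 0},
  {"claw": 32, "delta_pos": [0, 0, -30], "turn": 0},
  {"claw": 32, "delta_pos": [0, 0, -35], "turn": 0},
  {"claw": 32, "delta_pos": [0, 0, -30], "turn": 0},
  {"claw": 32, "delta_pos": [-20, 0, 0], "turn": 0},
])

```text
clock: 35.82
eef_pos: [546.9, -260.7, 236.6]
tcp_rot: [3.134, -0.007, 0.519]
contact_force: [0.4, -0.9, 1.3]
opening: 0.379
grasp_force: 0.0
```

>>> step_arm([
  {"claw": 32, "delta_pos": [-35, 0, 0], "turn": 0},
  {"claw": 32, "delta_pos": [-35, 0, 0], "turn": 0},
  {"claw": 32, "delta_pos": [-35, 0, 0], "turn": 0},
  {"claw": 32, "delta_pos": [-35, 0, 0], "turn": 0},
  {"claw": 32, "delta_pos": [-35, 0, 0], "turn": 0},
  {"claw": 32, "delta_pos": [-35, 0, 0], "turn": 0},
  {"claw": 32, "delta_pos": [0, 0, 0], "turn": 0},
])

```text
clock: 36.4
eef_pos: [355.2, -365.9, 230.0]
tcp_rot: [-3.14, 0.002, 0.515]
contact_force: [-0.3, -0.3, 0.1]
opening: 0.375
grasp_force: 0.0
```

```bash
python3 - <<'E'
from h import *
s=sense();print(s["eef_pos"],s["contact_force"])
f=grab_frame("top");print(bar(f)[:6],plates(f,48,60))
g=grab_frame("scene");print(bar(g))
# knob in top view: expected vs dark-blob
u,v=proj(f,[562.5,-253.5,124]);print(u,v)
b=f["img"][int(v)-14:int(v)+15:2,int(u)-14:int(u)+15:2].mean(2).astype(int);print(b)
# pin heads in scene: bright low-sat blobs near expected head tops (z 80)
for X in ([544.5,-266.7],[500,-300.3]):
    print([tuple(np.round(proj(g,X+[z]),1)) for z in (80,64,48)])
u,v=map(int,proj(g,[522,-284,66]));print(g["img"][v-18:v+14:2,u-24:u+26:3].tolist().__len__());save("end",g,6,(u-50,v-45,u+50,v+40))
E
```

```text
[ 355.18988176 -365.88593891  229.95443843] [-0.26890521 -0.32444948  0.10029316]
[([407.0, -825.0], [185.0, 82.0], 'dir', 0.715), ([520.0, -287.0], [94.0, 15.0], 'dir', 0.652), ([557.0, -594.0], [75.0, 197.0], 'dir', -1.282)] [(515.6, -276.9, 10, 85, 0.643), (566.2, -856.7, 87, 168, -0.024)]
[([525.0, -287.0], [92.0, 14.0], 'dir', 0.653), ([536.0, 573.0], [242.0, 53.0], 'dir', 1.154)]
229.89956920992466 144.05637394689523
[[116 114 107 100  95  93  94  91  86  86  89  91  92  93  92]
 [110 105 101  97  93  95  93  88  85  87  91  97  90  91  90]
 [101  94  97  94  92  93  92  88  85  87  86  89  90  87  91]
 [ 95  94  97  94  92  91  87  89  87  81  85  86  85  82  88]
 [ 94  89  94  92  93  91  89 104  86 111  82  75  67  65  66]
 [ 93  89  89  90  89  95 108 103  73  91  83  85  74  66  65]
 [ 92  86  87  86  92 109  87  66  64  71  96  78  77  74  65]
 [ 90  86  87 102 119  75  75  67  72  69  98  63  75  77  82]
 [ 93  89  89  96 113 112  71  73  74  55  79  66  68  78 103]
 [ 97  92  90  89  91 118  70  58  49  64 108  94  75  78 194]
 [ 97  94 102 124  92  79  62  63 110 108 109 110  95  83 149]
 [101 100 112 102  75  90  62 150  93 110 110 110 108 108  90]
 [107 100  92 137  95  71  60 116 101 111 111 111 109 103 105]
 [114 103  91 104 108 107 110 102 125 149 113 111 111 110  89]
 [113 106 101  74 106 108 126 106 142 150 128 114 113 110 113]]
[(np.float64(266.6), np.float64(182.9)), (np.float64(266.7), np.float64(188.6)), (np.float64(266.8), np.float64(194.1))]
[(np.float64(257.3), np.float64(195.4)), (np.float64(257.5), np.float64(201.3)), (np.float64(257.6), np.float64(207.0))]
16
```

```bash
python3 -c "
from rig import *
print(sign_off())"
```

```text
the job is handed in; nothing more can be done
None
```

I signed off the job with all three plates stacked in the nest, both steel pins pushed through to the top plate, and the keeper shut against its stop. The bar measures within about 0.005 rad of shut, but I did not look at the pin heads after closing it, and I viewed 17 pictures against the limit of 14.

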